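Clamp a rack slat in the repair jig

ROBOT

A 6-joint arm with a two-finger parallel gripper is mounted at the origin on the work surface. World frame = base frame: x ahead of the robot, y to its left, z up, the work surface at z = 0. Lengths are in m, angles in rad, forces in N, time in s.
With the tool pointing down it reaches from about 0.3 to 0.875 m from the base axis. Payload 6.4 kg.
Tool frame: the origin (TCP) lies at the centre of the arm's flange, where the gripper is bolted on; the fingertips stand 173 mm ahead of it and the grasp point (between the pads) lies 155 mm ahead of it; x points along the fingers, y is the direction in which the jaws open and shut, and the axes are right-handed (so a half turn about x gives the same grasp; the last joint's range is limited). The gripper opens to 85 mm and grips with 20 to 120 N. Pads are 22 mm wide; open, the fingers measure 114 mm over their backs; the gripper's body (76 mm by 85 mm) begins 54 mm behind the grasp point. The pads swing forward as they close: fully open they stand 13 mm farther back than shut.
Start: joints at [-1.475, 0.181, 1.607, -0, 1.354, -0.206], TCP at [0.171, -0.549, 0.405] pointing down, gripper open.
Joint ranges: [-2.99, 2.99], [-0.89, 2.07], [0.3, 2.58], [-1.14, 4.28], [0, 2.63], [-3.12, 3.12]. Speed limits (rad/s): [2.57, 2.57, 3.01, 3.14, 3.14, 3.14].

INTERFACE

Orientations are given as a unit quaternion [x, y, z, w].
In Python, from rig import r gives the robot as it stands.
- The arm moves only by the shell command python3 -m pendant 'ROWS' [FORCE]. ROWS is JSON, a list of rows, each a list of 3 entries, a list of its own where there are three numbers: the finger opening in m, from 0 to 0.0854, then the shift along the tool's x, y, z in m, then the turn, a rotation vector about the tool's x, y, z in rad. In form: [[claw, [tx, ty, tz], [wx, wy, wz]], ...]. A call has 1 to 8 rows; each row is the pose to reach, as a shift and turn from the pose commanded when the call began, along the tool's axes at that moment; what a row does not reach only later rows make up. A row lasts 1/12 s, in which the tool goes at most 41.7 mm and 7.16 degrees, less where a joint would pass 70% of its speed; a pose out of reach is approached as far as the arm can. A call with a gripper value outside its range is refused whole. The fingers move at their own pace and stop on an object; FORCE is the grip in N (left out, the last holds). Time passes only in rows, so rows that repeat a pose let the fingers close. It gives the time, the measured TCP pose, the force and the opening at its end, in the units of the state.
- r.sense(): the state, without advancing time (a new reading comes with each control period).
- r.camera(name): name is "scene" or "top" or "wrist"; returns a dict with "pixels" (384x512x3 uint8, blue, green, red), "depth" (384x512 float32, m along the optical axis (not along the pixel's ray), 0 where there is no reading), "camera_matrix" (3x3 intrinsics, pixels), "R" (3x3) and "t" (3): a world point X has camera coordinates R X + t; the wrist camera has in their place "T_tool_cam" (4x4, takes a point from camera to tool coordinates, whose origin is the TCP and whose axes are the tool frame's). Camera axes: x right, y down, z forward; pixel columns grow to the right and rows downward; lengths in m; the calibration is good to about 2 mm. A picture is of the moment at which its call begins: read the wrist's pose just before it.
- r.hand_in(): hands the job in, once; it reports no verdict.
The state is a dict: "time_s": time; "qpos": joint angles; "dq": joint speeds; "joint_efforts": joint torques, N m; "ee_pos": TCP position; "tcp_rot": TCP orientation; "force": force on the tool from outside, world axes, zero at the start; "wrist_torque": the same for the moment, N m; "gripper_width": finger opening in m.
Only numpy, scipy, OpenCV 4.12 (cv2) and the standard library are available. Lean on these libraries where they do the work, as an engineer would, in place of code of your own. Each camera call takes 0.05 s, during which the arm holds its last target.

TASK

Put the loose wooden rack slat flat into the jig's channel and slide it gently along until its end is fully home against the end stop's screw head and its little spring button is pushed flush, without ramming the stop (a push of 10 N is plenty). Then push the toggle clamp's handle down over centre until it locks, so that the rubber pad holds the slat; do not lean on the handle once it is down, leave the other things on the bench alone, and let go.

Things in the scene. Friction and masses are not known exactly. Their poses are not given: they have to be found in the camera images.
- slat_mid (a point): Centre (half-way up) of the loose hardwood slat, 200 mm long (its x axis) x 40 mm wide (y) x 28 mm high (z), about 0.17 kg, starting flat on the bench. Its two ends are alike. It has no marks.
- jig: The jig, fixed to the bench: a plywood board 120 mm wide, 18 mm thick, from 230 mm behind to 120 mm ahead of its origin. The origin is at bench level on the channel's centre line; +x is the way the slat slides home, z is up. Beyond the end stop, on the same line, stands the toggle clamp, its arm held up clear of the channel while the handle is up.
- channel (a point): A point on the channel's floor (the board's top, 18 mm above the bench), 120 mm behind the jig's origin; axes as the jig's. The channel lies between two round steel rods along x that run from 200 to 10 mm behind the origin, 44 mm apart inside (2 mm play each side of the slat) and 7.5 mm above the board. The slat lies on the board between them.
- stop: The end stop's fixed aluminium bracket, 30 mm wide, 28 mm high; origin on the board, 22 mm ahead of the jig's origin. Through it, 14 mm above the board, towards the slat, runs a screw with a round flat head 22 mm across, which meets the slat's end. Its setting is not measured: the head's face is anywhere from 20 mm behind to 15 mm ahead of the jig's origin. A brass button on the head, on a spring of under 0.5 N, sinks flush when the slat is home.
- pad: Round rubber pad, 20 mm across, under the clamp's arm; the origin is the centre of its face. It starts raised; with the handle down it presses on the slat 32 mm behind the jig's origin (12 to 47 mm in from the slat's end), on a spring, with nearly 30 N.
- handle (a joint): Clamp handle angle (rad): 0 is open, the handle sloping up and away to the jig's +x, 1.08 rad above level; it grows as the handle goes down (1.08 minus it is the slope left). The pad meets the slat at about 0.6; centre is at 0.95; past it the handle snaps to its fixed stop at 1.03, locked. Let go short of centre it springs back to 0.6. Near its end it takes 1 to 2 N at first, up to 7 N near 0.78.
- handle_pivot (a point): The handle's hinge, 102 mm ahead of the jig's origin, 52 mm above the bench; the handle turns in the upright plane along the jig's x axis.
- handle_grip (a point): Point on the middle line of the handle, 105 mm from its hinge; it moves with the handle. The handle is a straight bar; its rubber-covered part is 22 mm wide, 14 mm thick and runs from 55 to 145 mm from the hinge.
- basket: Straw proofing basket, 180 mm across, 70 mm high, a bystander; origin under its centre.
- screwdriver: Screwdriver lying on the bench, a bystander.
- scraper: Dough scraper, 130 mm wide steel blade with a wooden back, a bystander.
Things that resemble listed ones, but are neither listed nor needed, are in the scene too. Of the things like the part that bears slat_mid, leave any that is blue; of the rest the smaller one is meant.

How it is judged:
On the way, in this order (a step that is already met when the one before it is completed fails the run):
1. the slat lies flat in the channel, fully home against the end stop (its spring button pushed in to within 2 mm of flush: over 0.18 N on the stop), with the clamp still open (contact force between stop and anything else above 0.18 N and y of slat_mid in the frame of channel between -0.006 and 0.006 m and z of slat_mid in the frame of channel between 0.01 and 0.018 m and x of slat_mid in the frame of channel between -0.008 and 0.045 m and angle between the x axis of slat_mid and the x axis of jig, either way round below 0.06 rad and angle between slat_mid's own z axis and vertical below 0.04 rad and value of joint handle below 0.3 rad), for 0.2 s.
2. the handle is down over centre, locked, and the pad presses on the slat (contact force between stop and anything else above 0.18 N and y of slat_mid in the frame of channel between -0.006 and 0.006 m and z of slat_mid in the frame of channel between 0.01 and 0.018 m and x of slat_mid in the frame of channel between -0.008 and 0.045 m and angle between the x axis of slat_mid and the x axis of jig, either way round below 0.06 rad and angle between slat_mid's own z axis and vertical below 0.04 rad and value of joint handle above 0.99 rad and contact force between pad and anything else above 15 N), for 0.2 s.
At the end, for the whole second after the job is handed in: The slat lies flat in the channel (within 6 mm sideways, 4 mm in height, 0.06 rad in yaw), its end home against the end stop (the button within 2 mm of flush, over 0.18 N on the stop); the handle is at rest, locked (above 0.99 rad), and the pad presses with more than 15 N (all of step 2 and velocity of joint handle below 0.05 rad/s); the robot touches nothing.
It fails at once if the end stop is rammed with more than 15 N (contact force between stop and anything else above 15 N).
It fails at once if the fingers or arm bear on the jig or its clamp with more than 35 N (contact force between any of the fingers, the arm and jig above 35 N).
It fails at once if a bystander is moved by more than 20 mm (distance of any of basket, screwdriver, scraper from where it was at the start of the episode above 0.02 m).
It also fails if it takes over 69 s, if anything falls off the work surface, if the arm or the gripper's body presses on something with over 40 N, if the wrist force passes 120 N, or if a joint passes its speed limit or range.

## Working session

There is one attempt and no reset: what is moved stays moved. The work goes in short steps, Python scripts to look and compute and a shell command to move; the robot and the scene stay as the last step left them, time stands still between calls to the robot, and variables do not carry over. Pictures are saved under pics/ and viewed, and the job is handed in when it is done.

```bash
ls; mkdir -p pics
python3 - <<'E'
from rig import r
import cv2,numpy as np
s=r.sense(); print(s)
for n in ("scene","top","wrist"):
    c=r.camera(n); cv2.imwrite(f"pics/{n}0.png",c["pixels"]); np.savez(f"pics/{n}0.npz",**{k:v for k,v in c.items()})
    print(n,c["camera_matrix"].tolist(),{k:np.round(c[k],4).tolist() for k in c if k in("R","t","T_tool_cam")})
E
```

```text
pics
{'time_s': 0.0, 'qpos': array([-1.47529470e+00,  1.81521907e-01,  1.60798890e+00,  1.67944603e-05,
        1.35381793e+00, -2.06299917e-01]), 'dq': array([-1.27038510e-04,  8.31420419e-05, -6.76228728e-04, -8.15188217e-05,
       -7.43043206e-04, -7.88228139e-04]), 'joint_efforts': array([-8.10332385e-04, -4.44880342e+01, -3.51330936e+01, -3.58572470e-04,
        9.04576562e-03, -2.28732932e-05]), 'ee_pos': array([ 0.17090801, -0.54874935,  0.40380389]), 'tcp_rot': array([ 0.69911097,  0.10690969, -0.69903142,  0.10568462]), 'force': array([-0.47763636, -0.0793198 , -0.69371849]), 'wrist_torque': array([ 0.00447514, -0.04913826, -0.02699564]), 'gripper_width': 0.08572990199971046}
scene [[381.33891291734545, 0.0, 249.6300901838952], [0.0, 381.33891291734545, 189.8816661695483], [0.0, 0.0, 1.0]] {'R': [[0.809, 0.5875, 0.0193], [0.3703, -0.4839, -0.7929], [-0.4565, 0.6486, -0.6091]], 't': [-0.3225, -0.1632, 1.5688]}
top [[463.28405511866544, 0.0, 259.1960044981413], [0.0, 463.28405511866544, 195.8938735315298], [0.0, 0.0, 1.0]] {'R': [[-0.0045, -0.9997, -0.0244], [-0.9969, 0.0064, -0.0787], [0.0789, 0.024, -0.9966]], 't': [-0.1091, 0.4947, 1.426]}
wrist [[278.0407028893764, 0.0, 256.3457220887935], [0.0, 278.0407028893764, 193.2061967937533], [0.0, 0.0, 1.0]] {'T_tool_cam': [[0.0005, -0.2829, 0.9591, 0.0303], [1.0, -0.0001, -0.0006, 0.0007], [0.0002, 0.9591, 0.2829, -0.0711], [0.0, 0.0, 0.0, 1.0]]}
```

View pics/scene0.png

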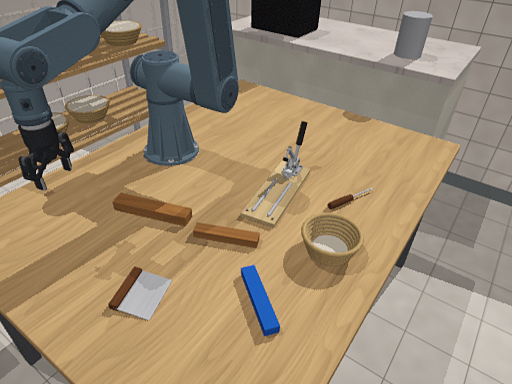

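View pics/top0.png

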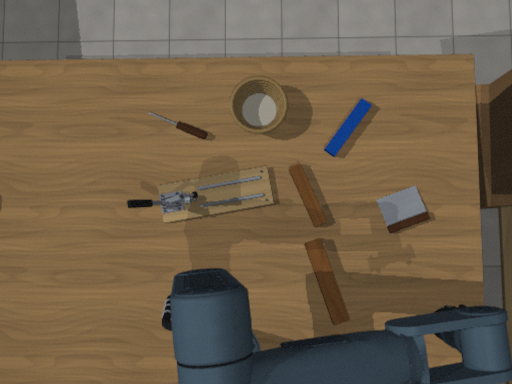

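View pics/wrist0.png

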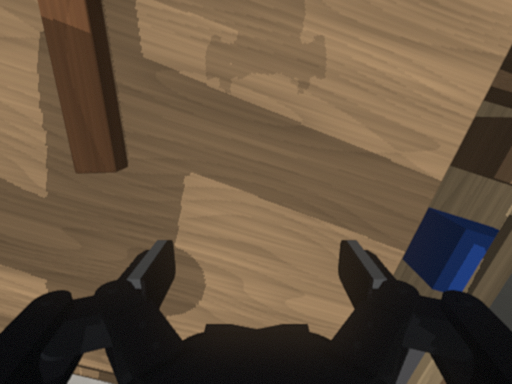

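The scene view shows three bars. Candidates for the slat:
- Brown at top (308,194), scene (226,235).
- Brown at top (326,281), scene (152,208). It is longer and thicker.
- Blue at top (348,127), which is excluded.

I choose the smaller brown one at top (308,194). The jig is at top (216,194), with its handle pointing left (world +y). Next I check the choice close up and measure.

```bash
cat > h.py <<'E'
import numpy as np,cv2
def load(n): return dict(np.load(f"pics/{n}.npz"))
def plane(c,uv,z):
    K=c["camera_matrix"];R=c["R"];t=c["t"]
    uv=np.atleast_2d(uv).astype(float)
    d=np.linalg.solve(K,np.c_[uv,np.ones(len(uv))].T); d=(R.T@d).T; o=-R.T@t
    return o+d*((z-o[2])/d[:,2])[:,None]
def world(c):
    K=c["camera_matrix"];h,w=c["depth"].shape;u,v=np.meshgrid(np.arange(w),np.arange(h))
    p=np.stack([u,v,np.ones_like(u)],-1)@np.linalg.inv(K).T*c["depth"][...,None]
    return (p-c["t"])@c["R"]
def proj(c,X):
    p=(np.atleast_2d(X)@c["R"].T+c["t"])@c["camera_matrix"].T
    return p[:,:2]/p[:,2:]
E
python3 - <<'E'
from h import *
c=load("top0");W=world(c)
img=c["pixels"];hsv=cv2.cvtColor(img,cv2.COLOR_BGR2HSV)
# slat candidates by height
for (u,v) in [(308,194),(326,281),(348,127)]:
    x0,y0=u-50,v-50
    zz=W[...,2]; m=((zz>0.016)&(zz<0.06)).astype(np.uint8)
    m2=np.zeros_like(m); n,l=cv2.connectedComponents(m); k=l[v,u]
    pts=W[(l==k)][:, :]; 
    top=np.median(pts[:,2])
    cs,_=cv2.findContours((l==k).astype(np.uint8),0,cv2.CHAIN_APPROX_NONE)
    ct=max(cs,key=cv2.contourArea).reshape(-1,2)
    P=plane(c,ct,top)[:,:2].astype(np.float32)
    print((u,v),"top z",top.round(4),cv2.minAreaRect(P*1000), cv2.boundingRect(ct))
print("bench z",np.median(W[150:170,100:200,2]), W[210:216,240:262,2].mean())
a=cv2.resize(img[130:240,110:340],None,fx=3.4,fy=3.4,interpolation=cv2.INTER_CUBIC);cv2.imwrite("pics/crop_top.png",a)
b=load("scene0")["pixels"];cv2.imwrite("pics/crop_scene.png",cv2.resize(b[110:260,180:330],None,fx=4,fy=4,interpolation=cv2.INTER_CUBIC))
E
```

```text
(308, 194) top z 0.0279 ((497.9307861328125, -260.8538818359375), (199.5374755859375, 40.866546630859375), 23.620243072509766) (289, 163, 38, 64)
(326, 281) top z 0.0365 ((234.27792358398438, -315.630126953125), (260.39813232421875, 53.038475036621094), 19.06429672241211) (305, 238, 45, 87)
(348, 127) top z 0.028 ((708.87744140625, -389.9511413574219), (39.85520935058594, 202.7196044921875), 53.47541046142578) (325, 98, 47, 58)
bench z 5.296400148671453e-05 0.00010608518780307517
```

View pics/crop_top.png

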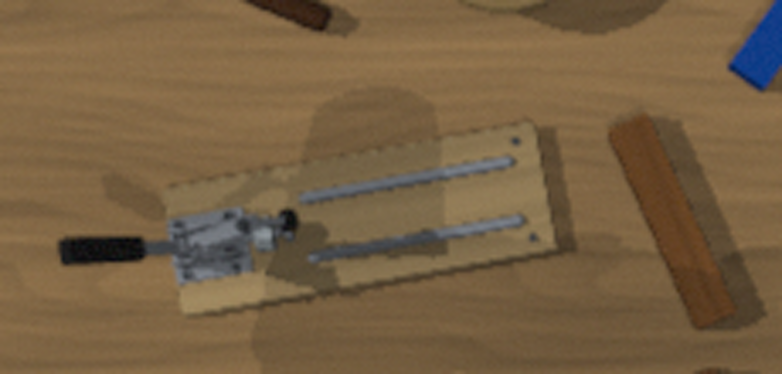

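View pics/crop_scene.png

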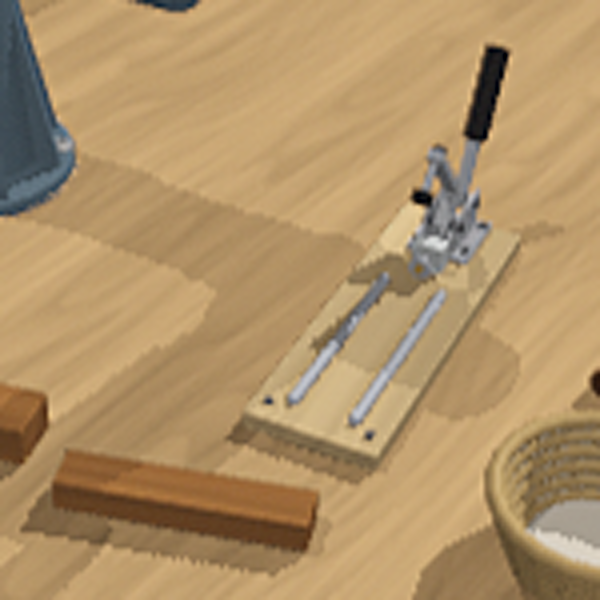

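The crops confirm the small brown bar at top (308,194): 200 x 40 x 28 mm by measurement, against 260 x 53 x 36 mm for the other. Now the jig pose.

Run:
```python
from h import *
from scipy.optimize import least_squares
c=load("top0");W=world(c);zz=W[...,2]
m=((zz>0.012)).astype(np.uint8); n,l=cv2.connectedComponents(m); k=l[185,255]; l=(l==k)
P=W[l]; b=P[np.abs(P[:,2]-0.018)<0.003]
rect=cv2.minAreaRect((b[:,:2]*1000).astype(np.float32)); print(np.median(b[:,2]),rect)
cs,_=cv2.findContours(((np.abs(zz-.018)<.003)&l).astype(np.uint8),0,cv2.CHAIN_APPROX_NONE)
ct=max(cs,key=cv2.contourArea).reshape(-1,2); Q=plane(c,ct,.018)[:,:2]
print(cv2.minAreaRect((Q*1000).astype(np.float32)))
# rods: points z 0.021-0.0275 in open region
g=P[(P[:,2]>.0215)&(P[:,2]<.029)]
print(len(g), g[:,:2].min(0),g[:,:2].max(0))
# axis guess
rx=np.array(rect[0])/1000
th=np.arctan2(1,0) # start
box=cv2.boxPoints(rect); e=[box[1]-box[0],box[2]-box[1]]; e=max(e,key=np.linalg.norm); a=e/np.linalg.norm(e)
if a[1]<0:a=-a
yaw=np.arctan2(a[1],a[0]); print("yaw",np.degrees(yaw))
o=rx+a*(-0.120+0.175)*(1) # origin: centre is 55mm behind origin
print("origin",o)
R=np.array([[a[0],-a[1]],[a[1],a[0]]])
def tojig(p): return (p[:,:2]-o)@R
G=tojig(g)
sel=(G[:,0]<-.01)&(G[:,0]>-.205)
for s in (1,-1):
    q=G[sel&(np.sign(G[:,1])==s)]; f=np.polyfit(q[:,0],q[:,1],1); print("rod",s,len(q),"x",q[:,0].min(),q[:,0].max(),"y mean",q[:,1].mean(),"slope",f[0])
hi=P[P[:,2]>.03]; H=tojig(hi)
o_=np.c_[H,hi[:,2]]
for r_ in o_[np.argsort(o_[:,0])][::12]: print(r_.round(3))
for n,X in (("slat",None),):pass
```

```text
0.018198343244147555 ((501.99493408203125, 25.844940185546875), (120.27403259277344, 349.7823486328125), 9.834654808044434)
((501.8757629394531, 25.562026977539062), (119.81041717529297, 349.3812255859375), 9.773070335388184)
897 [ 0.41417083 -0.14869332] [0.58692096 0.20155866]
yaw 99.83465
origin [0.49260063 0.0800367 ]
rod 1 270 x -0.20474693549150472 -0.01040729058287638 y mean 0.02838765906364461 slope 0.010281917951527072
rod -1 295 x -0.20458713364134906 -0.012326119536090812 y mean -0.028170804481170215 slope -0.005796175499472236
[-0.204  0.149  1.457]
[-0.204  0.149  1.457]
[-0.204  0.149  1.457]
[-0.146  0.028  0.032]
[-0.014 -0.001  0.118]
[-0.008  0.01   0.113]
[-0.003  0.009  0.117]
[ 0.004 -0.004  0.119]
[0.009 0.007 0.044]
[0.016 0.004 0.138]
[0.02  0.001 0.146]
[ 0.023 -0.001  0.048]
[0.026 0.014 0.046]
[0.028 0.01  0.046]
[ 0.031 -0.004  0.145]
[0.034 0.013 0.049]
[ 0.04  -0.001  0.041]
[0.044 0.004 0.037]
[0.05  0.003 0.039]
[0.053 0.002 0.113]
[ 0.056 -0.005  0.107]
[ 0.059 -0.006  0.109]
[ 0.063 -0.017  0.052]
[0.066 0.007 0.054]
[0.071 0.016 0.055]
[ 0.074 -0.027  0.035]
[0.079 0.014 0.058]
[ 0.084 -0.015  0.056]
[0.087 0.009 0.046]
[ 0.091 -0.009  0.059]
[0.095 0.003 0.063]
[ 0.098 -0.008  0.056]
[ 0.1   -0.005  0.06 ]
[ 0.103 -0.002  0.062]
[0.106 0.006 0.056]
[ 0.109 -0.016  0.054]
[ 0.113 -0.002  0.087]
[ 0.117 -0.005  0.091]
[ 0.122 -0.003  0.096]
[0.125 0.003 0.112]
[ 0.128 -0.     0.109]
[0.131 0.009 0.126]
[0.134 0.011 0.116]
[ 0.137 -0.009  0.136]
[0.14  0.005 0.135]
[ 0.143 -0.001  0.142]
[ 0.146 -0.01   0.147]
[ 0.148 -0.007  0.151]
[ 0.151 -0.001  0.164]
[0.154 0.01  0.159]
[ 0.157 -0.01   0.168]
[ 0.16  -0.004  0.18 ]
[0.163 0.009 0.168]
[ 0.165 -0.008  0.179]
[0.169 0.006 0.182]
[ 0.176 -0.004  0.175]
```

```bash
cat >> h.py <<'E'
from scipy.spatial.transform import Rotation as Ro
JO=np.array([.4926,.0800,0.]);JY=np.radians(99.83)
JR=Ro.from_euler('z',JY).as_matrix()
def jig2w(p): return JO+JR@np.array(p,float)
def w2jig(p): return JR.T@(np.array(p)-JO)
def down(yaw):  # tool x down, tool y horizontal along yaw
    x=np.array([0,0,-1.]);y=np.array([np.cos(yaw),np.sin(yaw),0]);return np.stack([x,y,np.cross(x,y)],1)
def plan(tip,Rt,L=.173,s=None):
    "tip: world point for the point L ahead of TCP"
    if s is None:
        from rig import r; s=r.sense()
    Rc=Ro.from_quat(s["tcp_rot"]).as_matrix(); tcp=np.array(tip)-L*Rt[:,0]
    d=Rc.T@(tcp-s["ee_pos"]); w=Ro.from_matrix(Rc.T@Rt).as_rotvec()
    print("tcp target",tcp.round(4),"shift",d.round(4).tolist(),"turn",w.round(4).tolist(),"deg",np.degrees(np.linalg.norm(w)).round(1))
def st():
    from rig import r; s=r.sense(); Rc=Ro.from_quat(s["tcp_rot"]).as_matrix()
    print("t",round(s["time_s"],2),"tip jig",w2jig(s["ee_pos"]+.173*Rc[:,0]).round(4),"ee",s["ee_pos"].round(4),"F jig",(JR.T@s["force"]).round(2),"w",round(s["gripper_width"],4),"q",s["qpos"].round(2))
    return s
E
python3 - <<'E'
from h import *
st()
c=load("wrist0");D=c["depth"];K=c["camera_matrix"];T=c["T_tool_cam"]
h,w=D.shape;u,v=np.meshgrid(np.arange(w),np.arange(h))
p=np.stack([u,v,np.ones_like(u)],-1)@np.linalg.inv(K).T*D[...,None]
p=p@T[:3,:3].T+T[:3,3]
m=(D>0.03)&(D<.25)&(np.abs(p[...,2])<.03)&(p[...,0]<.2)
for s in(1,-1):
    q=p[m&(np.sign(p[...,1])==s)]; i=q[:,0]>np.percentile(q[:,0],90); print(s,q[:,0].max(),np.percentile(q[:,0],99),q[i].min(0),q[i].max(0))
from rig import r
s=r.sense();print(Ro.from_quat(s["tcp_rot"]).as_matrix().round(3))
sy=np.radians(23.62)
for y in (sy+np.pi/2,sy-np.pi/2): plan([.4979,-.2609,.100],down(y))
E
```

```text
t 0.15 tip jig [-0.5644  0.4243  0.231 ] ee [ 0.1709 -0.5488  0.404 ] F jig [-0.63  0.34  0.3 ] w 0.0856 q [-1.48  0.18  1.61 -0.    1.35 -0.21]
1 0.16047003237004012 0.15288346810187248 [ 0.12293405  0.04268369 -0.01097878] [0.16047003 0.05734133 0.01226202]
-1 0.16063451661612652 0.15290595656722972 [ 0.12301636 -0.05637575 -0.0111032 ] [ 0.16063452 -0.04126748  0.01249772]
[[-0.     0.297 -0.955]
 [ 0.001 -0.955 -0.297]
 [-1.    -0.001 -0.   ]]
tcp target [ 0.4979 -0.2609  0.273 ] shift [0.1313, -0.1775, -0.3978] turn [3.0312, 0.002, 0.0005] deg 173.7
tcp target [ 0.4979 -0.2609  0.273 ] shift [0.1313, -0.1775, -0.3978] turn [-0.1104, -0.0003, 0.0013] deg 6.3
```

```bash
python3 -m pendant '[[0.085,[0.1313,-0.1775,-0.3978],[-0.1104,0,0]],[0.085,[0.1313,-0.1775,-0.3978],[-0.1104,0,0]],[0.085,[0.1313,-0.1775,-0.3978],[-0.1104,0,0]],[0.085,[0.1313,-0.1775,-0.3978],[-0.1104,0,0]],[0.085,[0.1313,-0.1775,-0.3978],[-0.1104,0,0]],[0.085,[0.1313,-0.1775,-0.3978],[-0.1104,0,0]],[0.085,[0.1313,-0.1775,-0.3978],[-0.1104,0,0]],[0.085,[0.1313,-0.1775,-0.3978],[-0.1104,0,0]]]'
python3 - <<'E'
from h import *
st();plan([.4979,-.2609,.100],down(np.radians(23.62-90)))
E
```

```text
time_s: 0.82
ee_pos: [0.4116, -0.3366, 0.3079]
tcp_rot: [0.692, 0.145, -0.692, 0.145]
force: [0.4, -1.0, 0.2]
gripper_width: 0.0851
t 0.82 tip jig [-0.3966  0.1509  0.1349] ee [ 0.4116 -0.3366  0.3079] F jig [-1.09 -0.26  0.16] w 0.0851 q [-0.91  0.2   1.8   0.    1.15  0.25]
tcp target [ 0.4979 -0.2609  0.273 ] shift [0.0349, -0.0348, -0.1094] turn [-0.0003, -0.0, -0.0] deg 0.0
```

```bash
python3 -m pendant '[[0.085,[0.0349,-0.0348,-0.1094],[0,0,0]],[0.085,[0.0349,-0.0348,-0.1094],[0,0,0]],[0.085,[0.0349,-0.0348,-0.1094],[0,0,0]],[0.085,[0.0349,-0.0348,-0.1094],[0,0,0]],[0.085,[0.0349,-0.0348,-0.1094],[0,0,0]],[0.085,[0.0349,-0.0348,-0.1094],[0,0,0]]]'
python3 - <<'E'
from h import *
from rig import r
s=st();plan([.4979,-.2609,.008],down(np.radians(23.62-90)))
c=r.camera("wrist");cv2.imwrite("pics/w1.png",c["pixels"])
D=c["depth"];K=c["camera_matrix"];T=c["T_tool_cam"]
h,w=D.shape;u,v=np.meshgrid(np.arange(w),np.arange(h))
p=np.stack([u,v,np.ones_like(u)],-1)@np.linalg.inv(K).T*D[...,None]
p=p@T[:3,:3].T+T[:3,3]; Rc=Ro.from_quat(s["tcp_rot"]).as_matrix(); X=p@Rc.T+s["ee_pos"]
m=(np.abs(X[...,2]-.028)<.004)&(D>.1)
q=p[m];print(len(q),"slat y in tool",np.percentile(q[:,1],[1,50,99]),"rect",cv2.minAreaRect((X[m][:,:2]*1000).astype(np.float32)))
E
```

```text
time_s: 1.32
ee_pos: [0.4968, -0.2624, 0.2733]
tcp_rot: [-0.692, -0.145, 0.692, -0.145]
force: [0.1, -0.6, -1.0]
gripper_width: 0.0848
t 1.32 tip jig [-0.3381  0.0544  0.1003] ee [ 0.4968 -0.2624  0.2733] F jig [-0.61  0.02 -1.01] w 0.0848 q [-0.7   0.31  1.74 -0.    1.09  0.46]
tcp target [ 0.4979 -0.2609  0.181 ] shift [0.0923, -0.0009, -0.0017] turn [0.0009, 0.0006, 0.0004] deg 0.1
20231 slat y in tool [-0.17894853  0.00551131  0.17340235] rect ((497.52227783203125, -258.866943359375), (269.80645751953125, 374.22314453125), 25.769216537475586)
```

View pics/w1.png

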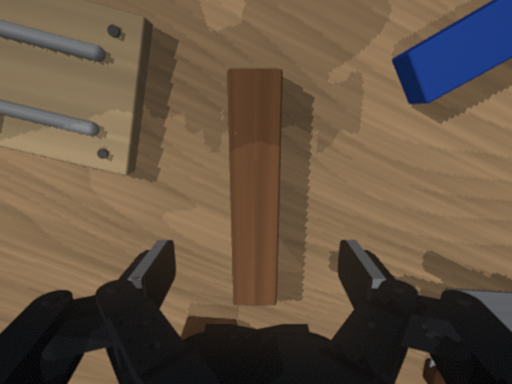

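The slat is squarely between the open fingers, at columns 229–282 and rows 68–304. Descend and grip.

```bash
python3 -m pendant '[[0.085,[0.04,-0.001,-0.0017],[0,0,0]],[0.085,[0.07,-0.001,-0.0017],[0,0,0]],[0.085,[0.085,-0.001,-0.0017],[0,0,0]],[0.085,[0.0923,-0.001,-0.0017],[0,0,0]],[0.085,[0.0923,-0.001,-0.0017],[0,0,0]],[0.06,[0.0923,-0.001,-0.0017],[0,0,0]],[0.03,[0.0923,-0.001,-0.0017],[0,0,0]],[0.03,[0.0923,-0.001,-0.0017],[0,0,0]]]' 30
python3 -m pendant '[[0.03,[0,0,0],[0,0,0]],[0.03,[0,0,0],[0,0,0]],[0.03,[0,0,0],[0,0,0]]]'
python3 - <<'E'
from h import *
st()
E
```

```text
time_s: 2.03
ee_pos: [0.4986, -0.2618, 0.1831]
tcp_rot: [0.693, 0.144, -0.691, 0.145]
force: [-0.1, 0.3, 0.1]
gripper_width: 0.0514
time_s: 2.28
ee_pos: [0.4986, -0.2614, 0.1828]
tcp_rot: [0.693, 0.144, -0.692, 0.146]
force: [-1.5, -0.2, 7.1]
gripper_width: 0.0395
t 2.28 tip jig [-0.3378  0.0521  0.0098] ee [ 0.4986 -0.2614  0.1828] F jig [0.01 1.48 7.09] w 0.0395 q [-0.69  0.45  1.77 -0.    0.92  0.46]
```

```bash
python3 -m pendant '[[0.03,[-0.02,0,0],[0,0,0]],[0.03,[-0.05,0,0],[0,0,0]],[0.03,[-0.08,0,0],[0,0,0]],[0.03,[-0.08,0,0],[0,0,0]],[0.03,[-0.08,0,0],[0,0,0]]]' 30
cat > look.py <<'E'
from h import *
from rig import r
import sys
def cap(name):
    s=r.sense(); out={}
    for n in ("scene","top","wrist"):
        c=r.camera(n); cv2.imwrite(f"pics/{n}{name}.png",c["pixels"]); np.savez(f"pics/{n}{name}.npz",ee=s["ee_pos"],q=s["tcp_rot"],**c)
def wristpts(name):
    c=load("wrist"+name);D=c["depth"];K=c["camera_matrix"];T=c["T_tool_cam"]
    h,w=D.shape;u,v=np.meshgrid(np.arange(w),np.arange(h))
    p=np.stack([u,v,np.ones_like(u)],-1)@np.linalg.inv(K).T*D[...,None]
    p=p@T[:3,:3].T+T[:3,3]; Rc=Ro.from_quat(c["q"]).as_matrix()
    return c,p,p@Rc.T+c["ee"]
E
python3 - <<'E'
from look import *
st();cap("2")
c,p,X=wristpts("2")
m=(np.abs(p[...,2])<.03)&(p[...,0]<.2)&(c["depth"]>.03)
for s in(1,-1):
    q=p[m&(p[...,1]*s>.024)]; print(s,np.sort(q[:,0])[-5:],)
# slat: brown in wrist image
hsv=cv2.cvtColor(c["pixels"],cv2.COLOR_BGR2HSV)
print(hsv[100:300:20,255].tolist()); print(p[100:320:20,255].round(4).tolist())
E
```

```text
time_s: 2.7
ee_pos: [0.4987, -0.2613, 0.2634]
tcp_rot: [0.693, 0.144, -0.691, 0.146]
force: [0.1, -0.6, -2.4]
gripper_width: 0.0394
t 2.7 tip jig [-0.338   0.0517  0.0904] ee [ 0.4987 -0.2613  0.2634] F jig [-0.57 -0.04 -2.38] w 0.0394 q [-0.69  0.32  1.75 -0.    1.07  0.46]
1 [0.16618703 0.16622912 0.16631747 0.16700791 0.16753112]
-1 [0.16463455 0.16573453 0.16635011 0.16636122 0.16655139]
[[13, 137, 106], [13, 138, 107], [13, 140, 106], [13, 138, 107], [13, 138, 107], [13, 139, 103], [13, 135, 104], [13, 139, 112], [13, 136, 92], [13, 144, 87]]
[[0.1542, -0.0, -0.0755], [0.154, -0.0, -0.0674], [0.1536, -0.0, -0.0589], [0.1529, -0.0, -0.0502], [0.1541, -0.0001, -0.0408], [0.1539, -0.0001, -0.0313], [0.1548, -0.0001, -0.0208], [0.1538, -0.0001, -0.0108], [0.1535, -0.0001, -0.0001], [0.1547, -0.0002, 0.0122], [0.1541, -0.0002, 0.0238]]
```

View pics/wrist2.png

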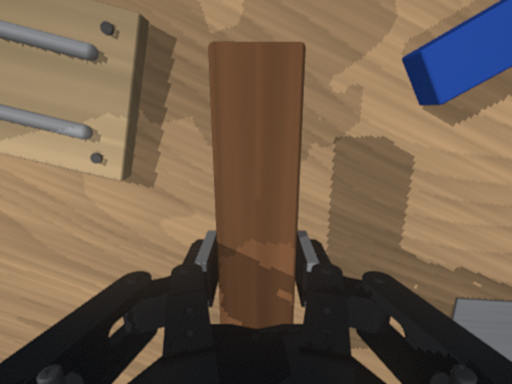

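View pics/scene2.png

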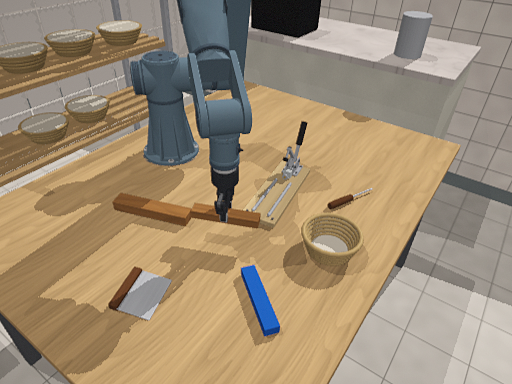

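```bash
cat > slat.py <<'E'
from look import *
def slat_tool(name):
    c,p,X=wristpts(name)
    hsv=cv2.cvtColor(c["pixels"],cv2.COLOR_BGR2HSV)
    m=(np.abs(p[...,0]-.154)<.004)&(c["depth"]>.05)&(hsv[...,1]>110)&(hsv[...,0]<20)&(np.abs(p[...,1])<.03)&(p[...,2]<0)
    q=p[m]; print("front z",q[:,2].min())
    zs=np.arange(-.09,-.02,.005); L=[];
    for z in zs:
        k=q[np.abs(q[:,2]-z)<.0025]
        if len(k)>5:L.append((z,k[:,1].min(),k[:,1].max()))
    L=np.array(L); mid=(L[:,1]+L[:,2])/2
    f=np.polyfit(L[:,0],mid,1); print("width",(L[:,2]-L[:,1]).mean(),"mid slope",f[0],"mid at z=0",f[1],"top x",np.median(q[:,0]), "x slope",np.polyfit(q[:,2],q[:,0],1)[0])
E
python3 - <<'E'
from slat import *
slat_tool("2")
from h import *
# place-above: slat centre target jig x -.150
import sys
for z in (.110,):
    plan(jig2w([-.150,0,z]),down(JY-np.pi/2),L=.182)
    plan(jig2w([-.150,0,.060]),down(JY-np.pi/2),L=.182)
E
```

```text
front z -0.09815475381378334
width 0.03967744683202047 mid slope -0.0017613142607737216 mid at z=0 0.00037968533878788104 top x 0.15443134720125273 x slope -0.0016538197614315987
tcp target [ 0.5182 -0.0678  0.292 ] shift [-0.0319, -0.1681, -0.0962] turn [-1.3301, -0.0006, 0.0029] deg 76.2
tcp target [ 0.5182 -0.0678  0.242 ] shift [0.0181, -0.168, -0.0963] turn [-1.3301, -0.0006, 0.0029] deg 76.2
```

```bash
python3 -m pendant '[[0.03,[-0.032,-0.02,-0.01],[-0.12,0,0]],[0.03,[-0.032,-0.035,-0.02],[-0.24,0,0]],[0.03,[-0.032,-0.05,-0.03],[-0.36,0,0]],[0.03,[-0.032,-0.07,-0.04],[-0.48,0,0]],[0.03,[-0.032,-0.09,-0.05],[-0.6,0,0]],[0.03,[-0.032,-0.11,-0.06],[-0.72,0,0]],[0.03,[-0.032,-0.125,-0.07],[-0.84,0,0]],[0.03,[-0.032,-0.14,-0.08],[-0.96,0,0]]]' 30
python3 - <<'E'
from h import *
st();plan(jig2w([-.150,0,.110]),down(JY-np.pi/2),L=.182)
E
```

```text
time_s: 3.52
ee_pos: [0.5145, -0.0991, 0.2914]
tcp_rot: [-0.545, -0.451, 0.546, -0.448]
force: [0.7, -0.2, -2.0]
gripper_width: 0.0392
t 3.52 tip jig [-0.1799  0.0096  0.1184] ee [ 0.5145 -0.0991  0.2914] F jig [-0.28 -0.69 -2.  ] w 0.0392 q [-0.42  0.2   1.83  0.    1.11 -0.22]
tcp target [ 0.5182 -0.0678  0.292 ] shift [-0.0006, -0.0023, -0.0315] turn [-0.3639, -0.0015, 0.0034] deg 20.9
```

```bash
python3 -m pendant '[[0.03,[0,-0.001,-0.01],[-0.12,0,0]],[0.03,[0,-0.002,-0.02],[-0.24,0,0]],[0.03,[0,-0.0023,-0.0315],[-0.3639,-0.0015,0.003]],[0.03,[0,-0.0023,-0.0315],[-0.3639,-0.0015,0.003]],[0.03,[0,-0.0023,-0.0315],[-0.3639,-0.0015,0.003]]]' 30
python3 - <<'E'
from slat import *
st();plan(jig2w([-.150,0,.110]),down(JY-np.pi/2),L=.182)
cap("3");slat_tool("3")
E
```

```text
time_s: 3.93
ee_pos: [0.5187, -0.0688, 0.2919]
tcp_rot: [0.458, 0.539, -0.458, 0.539]
force: [-0.2, -0.1, -1.8]
gripper_width: 0.0392
t 3.93 tip jig [-0.1512 -0.0003  0.1189] ee [ 0.5187 -0.0688  0.2919] F jig [-0.1   0.22 -1.83] w 0.0392 q [-0.36  0.2   1.83 -0.    1.11 -0.52]
tcp target [ 0.5182 -0.0678  0.292 ] shift [-0.0001, -0.0003, -0.0011] turn [-0.0086, 0.0008, -0.0002] deg 0.5
front z -0.09832058167129923
width 0.03922717828214754 mid slope -0.0019250754405885986 mid at z=0 -0.0008885409927984233 top x 0.15442804813789543 x slope -0.0009260842085349727
```

View pics/wrist3.png

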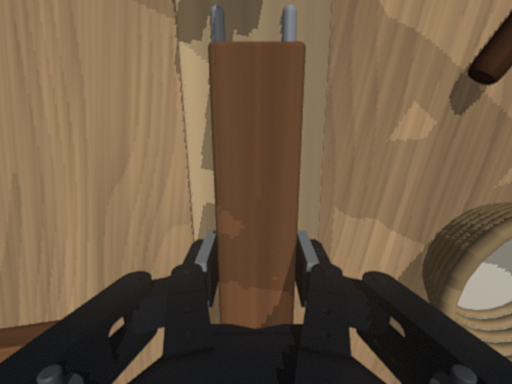

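Run:
```python
from slat import *
c,p,X=wristpts("3")
J=(X-JO)@JR
z=X[...,2]
for rng in ((-.2,-.16),(-.12,-.08),(-.05,-.035)):
  b=(np.abs(z-.018)<.003)&(J[...,0]>rng[0])&(J[...,0]<rng[1])&(np.abs(J[...,1])<.08)
  q=p[b];j=J[b]
  if len(q): print(rng,"board y jig",np.percentile(j[:,1],[.5,99.5]),"tool y",np.percentile(q[:,1],[.5,99.5]))
m=(z>.021)&(z<.03)&(J[...,0]>-.06)&(J[...,0]<0)&(np.abs(J[...,1])<.04)
for s in (1,-1):
    q=p[m&(J[...,1]*s>0)];j=J[m&(J[...,1]*s>0)]; print("rod",len(q), q[:,1].mean() if len(q) else 0, j.mean(0), j.min(0), j.max(0))
# stop head region
v=(z>.024)&(z<.05)&(np.abs(J[...,1])<.02)&(J[...,0]>-.04)&(J[...,0]<.03)
print(v.sum())
t=load("top3");W=world(t);Jt=(W-JO)@JR; 
m=(np.abs(Jt[...,0]+.15)<.14)&(W[...,2]>.125)&(W[...,2]<.15)&(np.abs(Jt[...,1])<.04)
cs,_=cv2.findContours(m.astype(np.uint8),0,cv2.CHAIN_APPROX_NONE)
for k in cs:
  if cv2.contourArea(k)>30:
    P=plane(t,k.reshape(-1,2),.138);Q=(P-JO)@JR;print("slat top",Q.min(0),Q.max(0))
```

```text
(-0.2, -0.16) board y jig [-0.05778512  0.06119491] tool y [-0.06132625  0.05766177]
(-0.12, -0.08) board y jig [-0.05783367  0.06110314] tool y [-0.06193915  0.05708681]
(-0.05, -0.035) board y jig [-0.05772961  0.06127054] tool y [-0.06255316  0.05646565]
rod 491 -0.030377772459984905 [-0.01678016  0.02887916  0.02450935] [-0.02861918  0.02376256  0.02108403] [-0.00353096  0.03451339  0.02725188]
rod 496 0.023841506642315057 [-0.01696025 -0.0253406   0.02442329] [-0.02919154 -0.03112139  0.02100633] [-0.00163831 -0.01035181  0.0275758 ]
0
slat top [-0.12139676 -0.01891134  0.138     ] [-0.0540437   0.01967312  0.138     ]
slat top [-0.25351427 -0.01974002  0.138     ] [-0.19951937  0.02097844  0.138     ]
```

View pics/top3.png

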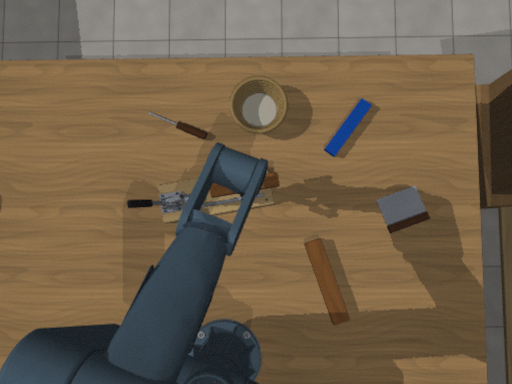

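```bash
python3 -m pendant '[[0.03,[0.02,-0.0005,-0.001],[-0.0086,0,0]],[0.03,[0.045,-0.001,-0.001],[-0.0086,0,0]],[0.03,[0.065,-0.001,-0.001],[-0.0086,0,0]],[0.03,[0.075,-0.001,-0.001],[-0.0086,0,0]],[0.03,[0.075,-0.001,-0.001],[-0.0086,0,0]],[0.03,[0.075,-0.001,-0.001],[-0.0086,0,0]]]' 30
cat > chk.py <<'E'
from slat import *
def chk(n,zt):
    slat_tool(n)
    c,p,X=wristpts(n); J=(X-JO)@JR; z=X[...,2]
    for rng in ((-.2,-.16),(-.12,-.08),(-.05,-.035)):
      b=(np.abs(z-.018)<.003)&(J[...,0]>rng[0])&(J[...,0]<rng[1])&(np.abs(J[...,1])<.08)
      q=p[b]
      if len(q): a=np.percentile(q[:,1],[.5,99.5]); print(rng,"board tool y",a,"mid",a.mean())
    t=load("top"+n);W=world(t);Jt=(W-JO)@JR
    m=(np.abs(Jt[...,0]+.13)<.16)&(abs(W[...,2]-zt)<.008)&(np.abs(Jt[...,1])<.04)
    cs,_=cv2.findContours(m.astype(np.uint8),0,cv2.CHAIN_APPROX_NONE)
    for k in cs:
      if cv2.contourArea(k)>30:
        P=plane(t,k.reshape(-1,2),zt);Q=(P-JO)@JR;print("top: slat",Q.min(0),Q.max(0))
E
python3 - <<'E'
from chk import *
st();plan(jig2w([-.150,0,.036]),down(JY-np.pi/2),L=.182)
cap("4");chk("4",.064)
E
```

```text
time_s: 4.58
ee_pos: [0.5183, -0.069, 0.2182]
tcp_rot: [0.455, 0.54, -0.455, 0.542]
force: [0.8, -0.5, -0.7]
gripper_width: 0.0396
t 4.58 tip jig [-0.1514 -0.0002  0.0452] ee [ 0.5183 -0.069   0.2182] F jig [-0.64 -0.75 -0.73] w 0.0396 q [-0.36  0.32  1.86 -0.    0.96 -0.53]
tcp target [ 0.5182 -0.0678  0.218 ] shift [0.0002, 0.0001, -0.0012] turn [0.001, 0.0016, -0.0018] deg 0.2
front z -0.09837535907147957
width 0.038623965099607645 mid slope -0.0020795143784216982 mid at z=0 -0.0009096519686107976 top x 0.15442552312823082 x slope -0.0012261647847965763
(-0.2, -0.16) board tool y [-0.06232056  0.05659988] mid -0.0028603386577459866
(-0.12, -0.08) board tool y [-0.06199589  0.05649696] mid -0.002749465101267081
(-0.05, -0.035) board tool y [-0.06169732  0.05639695] mid -0.002650183386816801
top: slat [-0.12169212 -0.01772208  0.064     ] [-0.05403234  0.0195251   0.064     ]
top: slat [-0.2535846  -0.02137254  0.064     ] [-0.20118241  0.01898277  0.064     ]
```

View pics/wrist4.png

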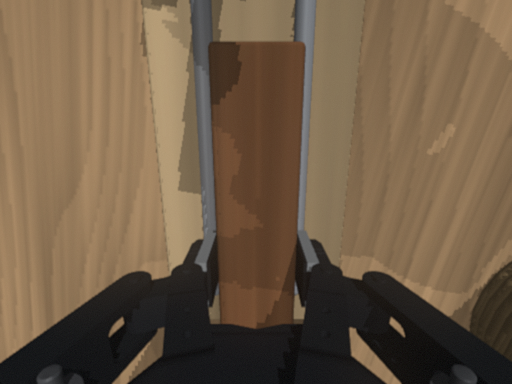

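Run:
```python
from chk import *
c,p,X=wristpts("4");z=X[...,2]
for r0 in (2,10,20,30,38):
    row=z[r0];m=(row>.0205)&(row<.03)
    idx=np.where(m)[0]; L=idx[idx<256];Rr=idx[idx>=256]
    print(r0,L.min(),L.max(),Rr.min(),Rr.max(),"tool y L",p[r0,L,1].min(),p[r0,L,1].max(),"R",p[r0,Rr,1].min(),p[r0,Rr,1].max(),"mid",(p[r0,L,1].min()+p[r0,L,1].max()+p[r0,Rr,1].min()+p[r0,Rr,1].max())/4)
a=cv2.resize(c["pixels"][0:120,140:370],None,fx=3.4,fy=3.4,interpolation=cv2.INTER_CUBIC);cv2.imwrite("pics/c4.png",a)
```

```text
2 190 209 295 315 tool y L -0.03498628172030358 -0.02518124662806553 R 0.01936548126390318 0.029315366760937673 mid -0.002871670080882064
10 191 210 296 315 tool y L -0.03464356877454506 -0.024988648139905978 R 0.019789262926492152 0.02998350172487107 mid -0.0024648630657719533
20 191 211 295 314 tool y L -0.03531286915923396 -0.024689861412635513 R 0.019676882688365028 0.029268314458669797 mid -0.002764383356208663
30 192 211 295 314 tool y L -0.03486978070938289 -0.02489734373613395 R 0.01980772533594985 0.029894061217686483 mid -0.002516334472970126
38 192 212 295 313 tool y L -0.03526138992193302 -0.024598014602638246 R 0.019896576865368637 0.029382430151751685 mid -0.002645099376862736
```

View pics/c4.png

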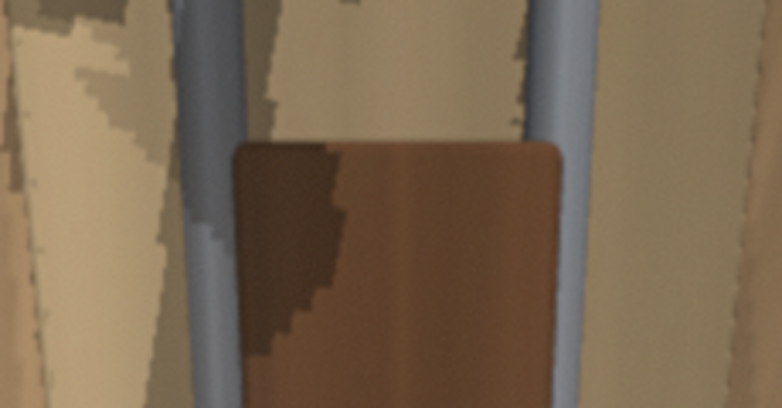

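```bash
python3 -m pendant '[[0.03,[0,-0.0018,0],[0,0,0]],[0.03,[0,-0.0018,0],[0,0,0]],[0.03,[0.004,-0.0018,0],[0,0,0]],[0.03,[0.007,-0.0018,0],[0,0,0]],[0.03,[0.007,-0.0018,0],[0,0,0]]]' 30
python3 - <<'E'
from chk import *
st()
cap("5");chk("5",.057)
E
```

```text
time_s: 5.15
ee_pos: [0.5161, -0.0687, 0.2106]
tcp_rot: [0.455, 0.541, -0.455, 0.542]
force: [-0.3, 0.0, -1.4]
gripper_width: 0.0392
t 5.15 tip jig [-0.1508  0.0019  0.0376] ee [ 0.5161 -0.0687  0.2106] F jig [ 0.1  0.3 -1.4] w 0.0392 q [-0.36  0.33  1.87 -0.    0.94 -0.53]
front z -0.09837086843497857
width 0.03873758417439737 mid slope -0.001470730061972889 mid at z=0 -0.0008175222619865383 top x 0.154411405194123 x slope -0.0008838778350609719
(-0.2, -0.16) board tool y [-0.05923954  0.05976598] mid 0.00026322035085635936
(-0.12, -0.08) board tool y [-0.05878907  0.05964215] mid 0.0004265373773172168
(-0.05, -0.035) board tool y [-0.05847239  0.05966534] mid 0.0005964726726598001
top: slat [-0.11776302 -0.01500372  0.057     ] [-0.0532795   0.02210488  0.057     ]
top: slat [-0.25248005 -0.01837002  0.057     ] [-0.20063351  0.02186619  0.057     ]
```

```bash
cat >> chk.py <<'E'
def rods(n):
    c,p,X=wristpts(n);z=X[...,2];M=[]
    for r0 in range(2,38,4):
        row=z[r0];m=(row>.0205)&(row<.03)
        idx=np.where(m)[0]; L=idx[(idx<256)&(idx>150)];Rr=idx[(idx>=256)&(idx<350)]
        if len(L) and len(Rr): M.append((p[r0,L,1].min()+p[r0,L,1].max()+p[r0,Rr,1].min()+p[r0,Rr,1].max())/4)
    print("rods mid",np.mean(M),np.std(M))
E
python3 - <<'E'
from chk import *
rods("3");rods("4");rods("5");st();cap("6");rods("6");chk("6",.057)
E
```

```text
rods mid -0.004005619682088236 0.002072344674111158
rods mid -0.002573053093970279 0.000163083606394961
rods mid 0.0012034970249243397 0.001067164646648887
t 5.3 tip jig [-0.151   0.0015  0.0381] ee [ 0.5164 -0.0688  0.2111] F jig [-0.43  0.46 -2.22] w 0.0392 q [-0.36  0.33  1.87 -0.    0.94 -0.53]
rods mid 0.0008851452445284569 0.0011839632159945663
front z -0.09829522897442781
width 0.03874226052637424 mid slope -0.000797916414644558 mid at z=0 -0.0007435136427546451 top x 0.1544149794276248 x slope -0.0008822168616532481
(-0.2, -0.16) board tool y [-0.05951029  0.05946418] mid -2.305762508568801e-05
(-0.12, -0.08) board tool y [-0.05909362  0.05941898] mid 0.00016268077992707963
(-0.05, -0.035) board tool y [-0.05871356  0.05928868] mid 0.0002875617611880106
top: slat [-0.12075718 -0.01500372  0.057     ] [-0.05379028  0.02187539  0.057     ]
top: slat [-0.25274516 -0.01891148  0.057     ] [-0.20063351  0.02132798  0.057     ]
```

```bash
python3 -m pendant '[[0.03,[0,0.0009,0],[0,0,0]],[0.03,[0,0.0009,0],[0,0,0]],[0.03,[0.003,0.0009,0],[0,0,0]],[0.03,[0.006,0.0009,0],[0,0,0]],[0.03,[0.006,0.0009,0],[0,0,0]]]' 30
python3 - <<'E'
from chk import *
st();cap("7");chk("7",.051);rods("7")
E
```

```text
time_s: 5.87
ee_pos: [0.517, -0.0686, 0.2045]
tcp_rot: [0.455, 0.541, -0.455, 0.542]
force: [-1.8, -1.0, -2.4]
gripper_width: 0.0394
t 5.87 tip jig [-0.1508  0.001   0.0315] ee [ 0.517  -0.0686  0.2045] F jig [-0.69  1.96 -2.38] w 0.0394 q [-0.36  0.34  1.87 -0.    0.93 -0.53]
front z -0.09833497887488346
width 0.03878857750020694 mid slope -0.0011574889095142806 mid at z=0 -0.0007837929667926088 top x 0.15442607455980087 x slope -0.0005980029994694241
(-0.2, -0.16) board tool y [-0.05998223  0.05886859] mid -0.000556817834897895
(-0.12, -0.08) board tool y [-0.05960997  0.05873636] mid -0.00043680398563474346
(-0.05, -0.035) board tool y [-0.05920067  0.05872395] mid -0.00023836036352960915
top: slat [-0.12040098 -0.01570819  0.051     ] [-0.05366032  0.02132891  0.051     ]
top: slat [-0.25240786 -0.01908892  0.051     ] [-0.20061952  0.02077917  0.051     ]
rods mid -0.00028247325527036647 0.00013752237310877635
```

View pics/wrist7.png

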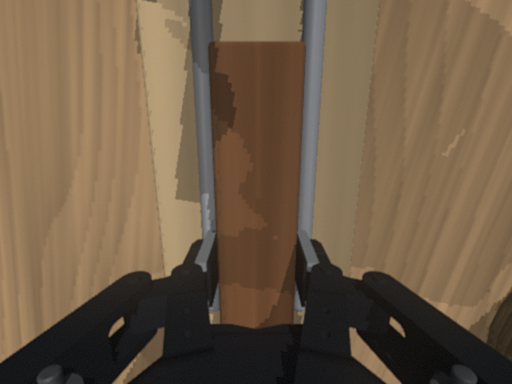

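```bash
python3 -m pendant '[[0.03,[0.002,0.0003,0],[0,0,0]],[0.03,[0.0037,0.0003,0],[0,0,0]],[0.03,[0.0037,0.0003,-0.004],[0,0,0]],[0.03,[0.0037,0.0003,-0.008],[0,0,0]],[0.03,[0.0037,0.0003,-0.012],[0,0,0]],[0.03,[0.0037,0.0003,-0.016],[0,0,0]],[0.03,[0.0037,0.0003,-0.016],[0,0,0]]]' 30
python3 - <<'E'
from chk import *
st();cap("8");chk("8",.046);rods("8")
E
```

```text
time_s: 6.6
ee_pos: [0.5147, -0.052, 0.2015]
tcp_rot: [0.455, 0.541, -0.454, 0.543]
force: [-0.4, -0.1, -1.7]
gripper_width: 0.0395
t 6.6 tip jig [-0.1341  0.0004  0.0285] ee [ 0.5147 -0.052   0.2015] F jig [-0.05  0.42 -1.73] w 0.0395 q [-0.33  0.34  1.88 -0.    0.92 -0.5 ]
front z -0.09824107597795255
width 0.038787594682693154 mid slope -0.0013791795035251605 mid at z=0 -0.0008057195964063389 top x 0.15442223466080368 x slope -0.0010104164047572415
(-0.2, -0.16) board tool y [-0.06065416  0.05867413] mid -0.0009900150907307982
(-0.12, -0.08) board tool y [-0.0602192   0.05814647] mid -0.0010363647649588997
(-0.05, -0.035) board tool y [-0.06006292  0.05828041] mid -0.0008912558304264608
top: slat [-0.10147031 -0.01349354  0.046     ] [-0.03697703  0.02087352  0.046     ]
top: slat [-0.23615506 -0.02016328  0.046     ] [-0.18199872  0.02009056  0.046     ]
rods mid -0.0019519047727568964 0.0016088336255155012
```

View pics/wrist8.png

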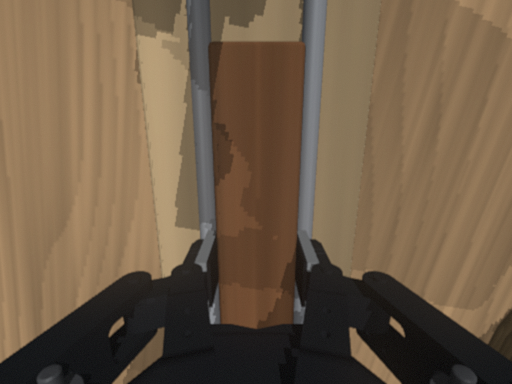

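Run:
```python
from h import *
b=cv2.imread("pics/scene8.png");cv2.imwrite("pics/cs8.png",cv2.resize(b[110:260,180:330],None,fx=4,fy=4,interpolation=cv2.INTER_CUBIC))
```

```text
(no output)
```

View pics/cs8.png

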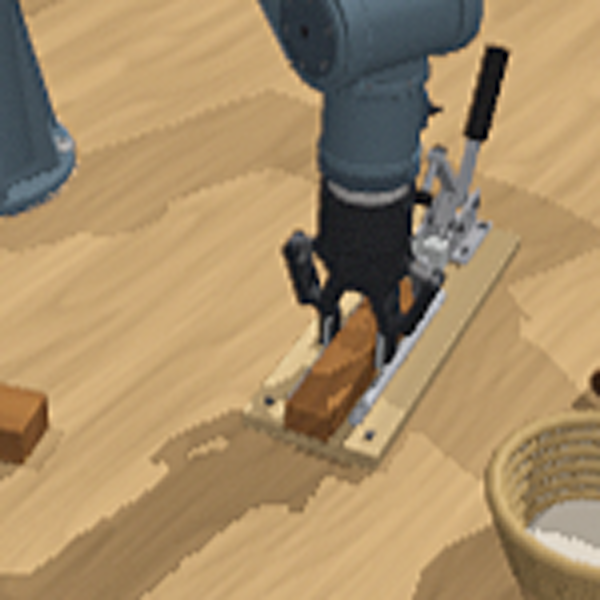

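Run:
```python
from h import *
for n in ("scene0","top0"):
    c=load(n);W=world(c);J=(W-JO)@JR
    m=(J[...,0]>-.04)&(J[...,0]<.045)&(np.abs(J[...,1])<.022)&(J[...,2]>.0215)&(J[...,2]<.06)
    vs,us=np.where(m)
    print(n,len(us))
    o=np.argsort(J[m][:,0])
    for k in o[:60:2]: print(us[k],vs[k],J[vs[k],us[k]].round(4),c["pixels"][vs[k],us[k]])
```

```text
scene0 96
285 187 [-0.039  -0.0208  0.0222] [100 138 161]
277 183 [-0.0295  0.0138  0.0216] [110 153 179]
283 183 [-0.0197 -0.0054  0.0219] [106 146 171]
282 182 [-0.0165 -0.0002  0.0224] [ 77 109 130]
283 180 [-0.0023  0.0017  0.0215] [ 77 112 133]
279 178 [0.0013 0.0189 0.0224] [ 80 115 136]
286 175 [ 0.0029 -0.0061  0.043 ] [160 156 155]
284 178 [0.0032 0.0005 0.0273] [ 79 100 115]
285 177 [ 0.0045 -0.0025  0.0319] [ 66 102 121]
283 177 [0.0051 0.0053 0.029 ] [ 88 105 115]
282 176 [0.006  0.0098 0.0314] [119 116 117]
283 175 [0.0064 0.0064 0.0367] [118 111 110]
287 176 [ 0.0066 -0.009   0.0372] [143 139 139]
283 176 [0.0069 0.0063 0.032 ] [109 109 110]
284 174 [0.0073 0.0033 0.0416] [135 130 129]
287 175 [ 0.008  -0.0082  0.0405] [132 129 129]
283 174 [0.0085 0.0075 0.0395] [116 114 116]
286 178 [ 0.0089 -0.0052  0.0256] [118 108 105]
286 174 [ 0.0117 -0.0028  0.0408] [170 166 166]
285 175 [0.0136 0.0013 0.0338] [140 134 132]
286 173 [ 0.018  -0.0003  0.0405] [131 129 129]
283 173 [0.0205 0.0121 0.0349] [114 116 116]
286 172 [0.0213 0.0012 0.0424] [111 114 112]
283 172 [0.0216 0.0
[... 951 characters left out ...]
 0.0231] [ 68  95 111]
197 198 [0.0029 0.0037 0.0215] [46 69 78]
197 200 [0.0038 0.01   0.0224] [53 71 82]
197 203 [0.0054 0.0191 0.0215] [52 74 85]
196 200 [0.0062 0.0098 0.0268] [55 63 69]
195 200 [0.0068 0.0109 0.0433] [65 63 60]
194 198 [0.0094 0.0039 0.0393] [80 77 75]
195 203 [0.0116 0.018  0.0218] [51 73 86]
192 197 [0.0142 0.0003 0.0445] [63 59 58]
192 198 [0.016  0.0024 0.0361] [69 66 66]
191 196 [ 0.0184 -0.0044  0.0339] [62 63 63]
192 201 [0.0192 0.0106 0.0252] [52 70 83]
192 204 [0.021  0.0196 0.0236] [53 75 88]
190 197 [ 0.0215 -0.0016  0.0371] [68 68 64]
191 202 [0.0219 0.0136 0.0312] [56 60 65]
190 202 [0.0222 0.0147 0.0482] [74 73 71]
190 199 [0.0225 0.0045 0.0366] [67 65 61]
```

```bash
python3 -m pendant '[[0.03,[0,0,-0.004],[0,0,0]],[0.03,[0,0,-0.008],[0,0,0]],[0.03,[0,0,-0.012],[0,0,0]],[0.03,[0,0,-0.016],[0,0,0]],[0.03,[0,0,-0.02],[0,0,0]],[0.03,[0,0,-0.024],[0,0,0]],[0.03,[0,0,-0.026],[0,0,0]],[0.03,[0,0,-0.026],[0,0,0]]]' 30
python3 - <<'E'
from chk import *
st();cap("9");chk("9",.046);rods("9")
c,p,X=wristpts("9");J=(X-JO)@JR
m=(J[...,0]>-.03)&(np.abs(J[...,1])<.02)&(c["depth"]>.05)&(np.arange(384)[:,None]<60)
for k in range(0,60,8): print(k,J[k,250:262:6].round(4).tolist(),c["pixels"][k,256])
E
```

```text
time_s: 7.42
ee_pos: [0.5103, -0.0267, 0.2014]
tcp_rot: [0.455, 0.541, -0.454, 0.543]
force: [-0.1, 0.4, -2.1]
gripper_width: 0.0394
t 7.42 tip jig [-0.1085  0.0004  0.0284] ee [ 0.5103 -0.0267  0.2014] F jig [ 0.46  0.04 -2.1 ] w 0.0394 q [-0.28  0.33  1.9  -0.    0.91 -0.46]
front z -0.0983900002229807
width 0.03872430904751729 mid slope -0.0007449852673565697 mid at z=0 -0.0007406137253018405 top x 0.15441703750464575 x slope -0.0010121621778032416
(-0.12, -0.08) board tool y [-0.0603005   0.05811382] mid -0.0010933392862319084
(-0.05, -0.035) board tool y [-0.0600613  0.0581666] mid -0.0009473477163869405
top: slat [-0.07325023 -0.00983693  0.046     ] [-0.01124505  0.02095374  0.046     ]
top: slat [-0.21072195 -0.02016328  0.046     ] [-0.14777936  0.02032182  0.046     ]
rods mid -0.0003954404687998862 0.0011111387899591565
0 [[0.0053, 0.0041, 0.0424], [0.0052, 0.0017, 0.0428]] [53 52 51]
8 [[0.0045, 0.0042, 0.036], [0.0043, 0.0016, 0.0369]] [43 77 99]
16 [[0.0026, 0.0043, 0.0325], [0.0022, 0.0016, 0.0338]] [27 45 57]
24 [[0.0032, 0.0045, 0.0185], [0.0032, 0.0016, 0.0183]] [64 84 97]
32 [[-0.0004, 0.0045, 0.0189], [-0.0002, 0.0016, 0.0184]] [64 84 98]
40 [[-0.0039, 0.0045, 0.0192], [-0.0035, 0.0016, 0.017]] [60 79 94]
48 [[-0.0129, 0.004, 0.0469], [-0.0129, 0.0016, 0.0469]] [43 67 98]
56 [[-0.0158, 0.004, 0.0465], [-0.0157, 0.0016, 0.0465]] [45 68 98]
```

View pics/wrist9.png

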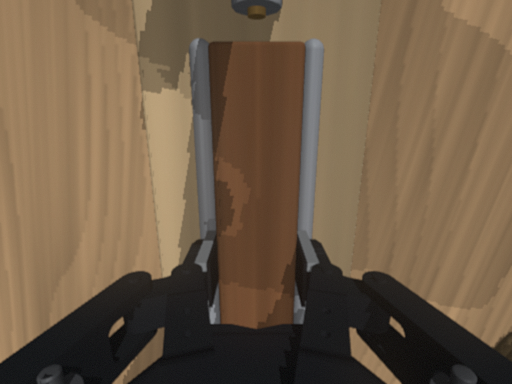

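The wrist view shows the screw head at (257,4) with its brass button at (257,13). The slat's end is at row 42, about 12 mm short of the button and 15–16 mm from flush.

```bash
python3 -m pendant '[[0.03,[0,0,-0.003],[0,0,0]],[0.03,[0,0,-0.006],[0,0,0]],[0.03,[0,0,-0.009],[0,0,0]],[0.03,[0,0,-0.010],[0,0,0]],[0.03,[0,0,-0.010],[0,0,0]],[0.03,[0,0,-0.010],[0,0,0]]]' 20
python3 - <<'E'
from chk import *
st();s=r.sense();c=r.camera("wrist");cv2.imwrite("pics/w10.png",cv2.resize(c["pixels"][0:120,180:340],None,fx=4.5,fy=4.5,interpolation=cv2.INTER_CUBIC));st()
E
```

```text
time_s: 8.07
ee_pos: [0.5087, -0.0173, 0.2015]
tcp_rot: [0.455, 0.54, -0.454, 0.543]
force: [0.6, 0.6, -2.5]
gripper_width: 0.0396
t 8.07 tip jig [-0.099   0.0003  0.0285] ee [ 0.5087 -0.0173  0.2015] F jig [ 0.48 -0.68 -2.49] w 0.0396 q [-0.27  0.32  1.9  -0.    0.91 -0.44]
t 8.12 tip jig [-0.0991  0.0003  0.0285] ee [ 0.5087 -0.0174  0.2015] F jig [ 0.09 -0.14 -1.74] w 0.0391 q [-0.27  0.32  1.9  -0.    0.91 -0.44]
```

View pics/w10.png

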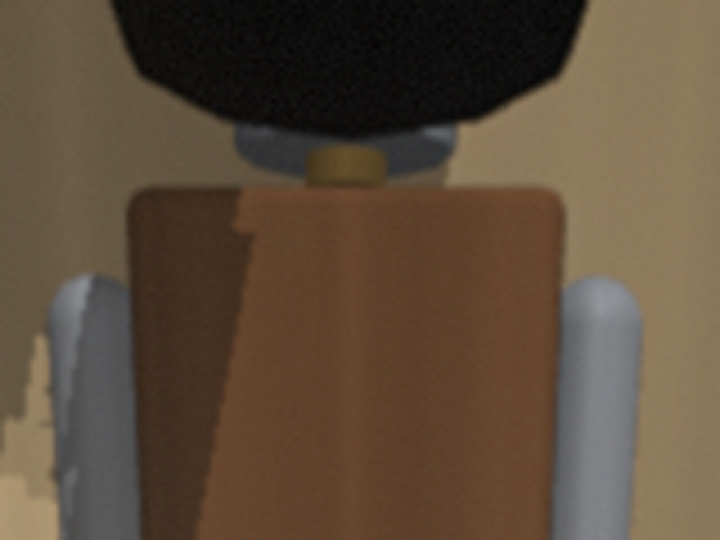

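```bash
for i in 1; do python3 -m pendant '[[0.03,[0,0,-0.001],[0,0,0]],[0.03,[0,0,-0.002],[0,0,0]],[0.03,[0,0,-0.002],[0,0,0]]]'; done
python3 - <<'E'
from chk import *
st();s=r.sense();c=r.camera("wrist");cv2.imwrite("pics/w11.png",cv2.resize(c["pixels"][0:120,180:340],None,fx=4.5,fy=4.5,interpolation=cv2.INTER_CUBIC));st()
E
```

```text
time_s: 8.37
ee_pos: [0.5083, -0.0154, 0.2015]
tcp_rot: [0.455, 0.54, -0.454, 0.543]
force: [-0.4, -1.0, -1.5]
gripper_width: 0.039
t 8.37 tip jig [-0.097   0.0004  0.0285] ee [ 0.5083 -0.0154  0.2015] F jig [-0.9   0.52 -1.49] w 0.039 q [-0.26  0.32  1.9  -0.    0.91 -0.44]
t 8.42 tip jig [-0.0971  0.0004  0.0285] ee [ 0.5083 -0.0154  0.2015] F jig [-0.53  0.14 -1.63] w 0.0395 q [-0.26  0.32  1.9  -0.    0.91 -0.44]
```

View pics/w11.png

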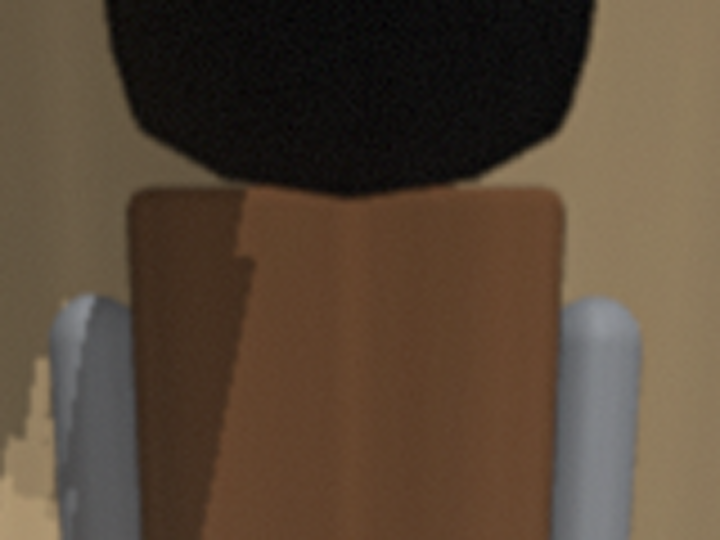

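```bash
python3 -m pendant '[[0.03,[0,0,-0.0007],[0,0,0]],[0.03,[0,0,-0.0007],[0,0,0]]]' | grep -E "force|ee_pos"
python3 -m pendant '[[0.03,[0,0,-0.0007],[0,0,0]],[0.03,[0,0,-0.0007],[0,0,0]]]' | grep -E "force|ee_pos"
```

```text
ee_pos: [0.5082, -0.0148, 0.2015]
force: [-0.6, -0.0, -2.4]
ee_pos: [0.5081, -0.014, 0.2015]
force: [-0.1, -0.2, -1.8]
```

```bash
python3 -m pendant '[[0.03,[0,0,-0.0006],[0,0,0]],[0.03,[0,0,-0.0006],[0,0,0]]]' | grep -E "force|ee_pos"
```

```text
ee_pos: [0.508, -0.0134, 0.2015]
force: [-0.6, -0.2, -2.6]
```

```bash
python3 -m pendant '[[0.03,[0,0,-0.0006],[0,0,0]],[0.03,[0,0,-0.0006],[0,0,0]]]' | grep -E "force|ee_pos"
```

```text
ee_pos: [0.5079, -0.0129, 0.2015]
force: [0.2, 0.5, -2.1]
```

```bash
python3 -m pendant '[[0.03,[0,0,-0.0006],[0,0,0]],[0.03,[0,0,-0.0006],[0,0,0]]]' | grep -E "force|ee_pos"
```

```text
ee_pos: [0.5078, -0.0123, 0.2015]
force: [0.4, -0.2, -2.0]
```

```bash
python3 -m pendant '[[0.03,[0,0,-0.0006],[0,0,0]],[0.03,[0,0,-0.0006],[0,0,0]]]' | grep -E "force|ee_pos"
```

```text
ee_pos: [0.5078, -0.012, 0.2016]
force: [-0.0, -2.6, -2.2]
```

```bash
python3 -m pendant '[[0.03,[0,0,-0.0006],[0,0,0]],[0.03,[0,0,-0.0006],[0,0,0]]]' | grep -E "force|ee_pos"
```

```text
ee_pos: [0.5078, -0.0118, 0.2017]
force: [0.7, -6.0, -1.6]
```

The push force rose to 6 N, so the slat is home. Lower it gently onto the board before letting go.

```bash
python3 -m pendant '[[0.03,[0.0007,0,0],[0,0,0]],[0.03,[0.0014,0,0.0],[0,0,0]],[0.03,[0.0014,0,0],[0,0,0]]]' | grep -E "force|ee_pos"
```

```text
ee_pos: [0.5079, -0.0118, 0.2008]
force: [-2.7, -4.9, 4.9]
```

```bash
python3 -m pendant '[[0.03,[0.0006,0,0],[0,0,0]],[0.03,[0.0006,0,0],[0,0,0]],[0.03,[0.0006,0,0],[0,0,0]]]' | grep -E "force|ee_pos"
```

```text
ee_pos: [0.508, -0.0118, 0.2008]
force: [-4.7, -4.9, 11.0]
```

```bash
python3 -m pendant '[[0.03,[-0.0006,0,0],[0,0,0]],[0.042,[-0.0008,0,0],[0,0,0]],[0.046,[-0.0008,0,0],[0,0,0]],[0.055,[-0.0008,0,0],[0,0,0]],[0.065,[-0.0008,0,0],[0,0,0]],[0.065,[-0.0008,0,0],[0,0,0]]]'
python3 - <<'E'
from chk import *
st();s=r.sense();c=r.camera("wrist");cv2.imwrite("pics/w12.png",c["pixels"])
E
```

```text
time_s: 10.58
ee_pos: [0.5076, -0.011, 0.2002]
tcp_rot: [0.455, 0.541, -0.454, 0.543]
force: [0.7, -0.2, -0.1]
gripper_width: 0.065
t 10.58 tip jig [-0.0925  0.0003  0.0272] ee [ 0.5076 -0.011   0.2002] F jig [-0.34 -0.68 -0.06] w 0.065 q [-0.26  0.32  1.91 -0.    0.91 -0.43]
```

View pics/w12.png

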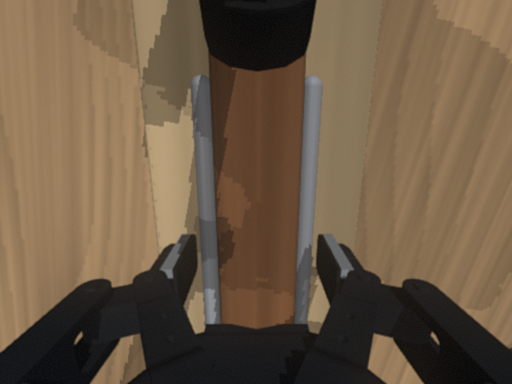

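```bash
python3 -m pendant '[[0.065,[-0.01,0,0],[0,0,0]],[0.065,[-0.03,0,0],[0,0,0]],[0.065,[-0.06,0,0.02],[0,0,0]],[0.065,[-0.09,0,0.05],[0,0,0]],[0.065,[-0.12,0,0.08],[0,0,0]],[0.065,[-0.13,0,0.1],[0,0,0]],[0.065,[-0.13,0,0.1],[0,0,0]]]'
python3 - <<'E'
from chk import *
st();cap("13")
b=cv2.imread("pics/scene13.png");cv2.imwrite("pics/cs13.png",cv2.resize(b[110:260,180:330],None,fx=4,fy=4,interpolation=cv2.INTER_CUBIC))
b=cv2.imread("pics/wrist13.png");cv2.imwrite("pics/cw13.png",cv2.resize(b[0:160,150:350],None,fx=4,fy=3.7,interpolation=cv2.INTER_CUBIC))
E
```

```text
time_s: 11.22
ee_pos: [0.5264, -0.1133, 0.3358]
tcp_rot: [0.456, 0.536, -0.455, 0.545]
force: [0.5, 0.1, 0.1]
gripper_width: 0.065
t 11.22 tip jig [-0.1977 -0.002   0.1628] ee [ 0.5264 -0.1133  0.3358] F jig [ 0.03 -0.52  0.11] w 0.065 q [-0.43  0.17  1.77 -0.    1.19 -0.6 ]
```

View pics/cs13.png

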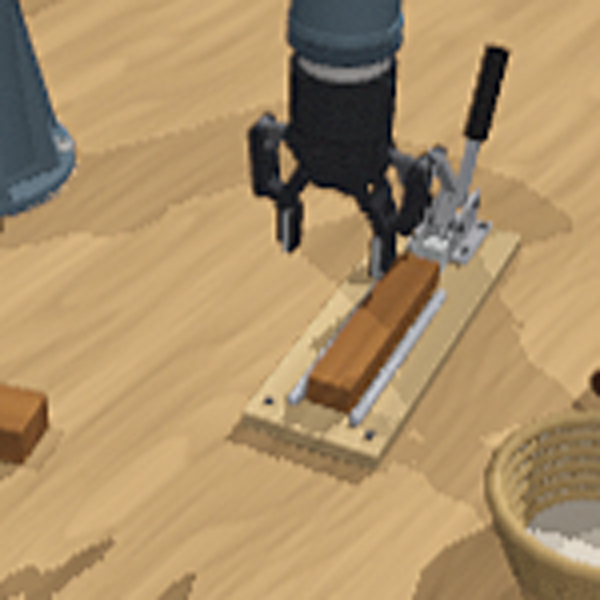

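View pics/cw13.png

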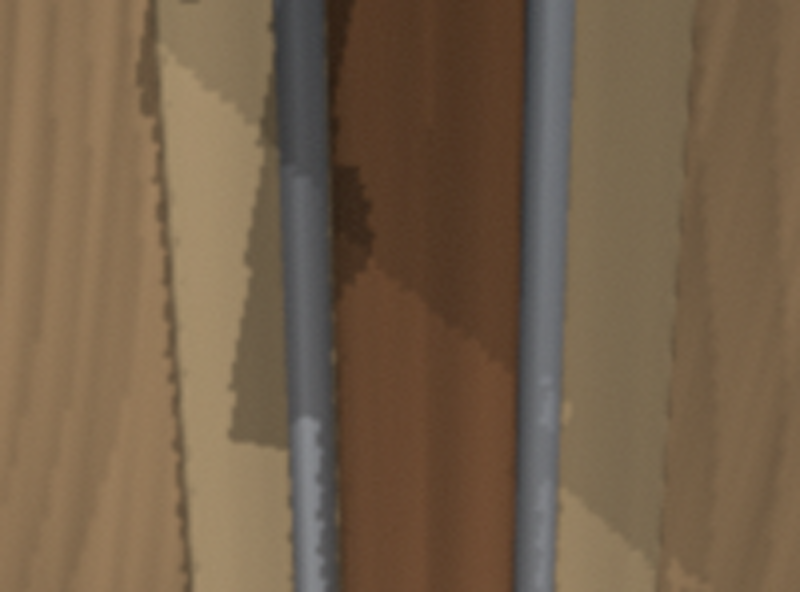

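Run:
```python
from chk import *
for n in ("8","9","13"):
    c=load("scene"+n);W=world(c);J=(W-JO)@JR
    m=(np.abs(J[...,0]+.1)<.17)&(np.abs(J[...,1]-.001)<.014)&(J[...,2]>.042)&(J[...,2]<.05)
    hsv=cv2.cvtColor(c["pixels"],cv2.COLOR_BGR2HSV); m&=(hsv[...,1]>110)&(hsv[...,0]<20)
    q=J[m]; print(n,"scene slat x",q[:,0].min(),q[:,0].max(),"ee jig x",w2jig(c["ee"])[0])
    t=load("top"+n);W=world(t);Jt=(W-JO)@JR
    m=(np.abs(Jt[...,0]+.13)<.16)&(abs(W[...,2]-.046)<.008)&(np.abs(Jt[...,1])<.04)
    print(" top",Jt[m].min(0),Jt[m].max(0))
```

```text
8 scene slat x -0.23696565183611432 -0.03881476903812237 ee jig x -0.1337858957001703
 top [-0.23633562 -0.02042455  0.03809891] [0.02908765 0.02039921 0.05368255]
9 scene slat x -0.21114449241696961 -0.012203979554097783 ee jig x -0.10819342262068517
 top [-0.21073354 -0.02015703  0.03800727] [-0.01097854  0.02050347  0.05382497]
13 scene slat x -0.19742674650548372 0.0025001436126378647 ee jig x -0.1962577648699767
 top [-0.1758382  -0.02045309  0.03826184] [0.02935176 0.01989487 0.05391305]
```

Scene depth puts the slat's ends at about −197 and +2.5 mm. That matches the gripped home pose to within about 1 mm. With plenty of time left, I'll make sure with a light push on the back end using closed fingers.

Run:
```python
from h import *
st();plan(jig2w([-.232,.0008,.10]),down(JY-np.pi/2)); plan(jig2w([-.232,.0008,.031]),down(JY-np.pi/2))
```

```text
t 11.37 tip jig [-0.1919  0.0009  0.1573] ee [ 0.5241 -0.1091  0.3303] F jig [ 0.29  0.18 -0.18] w 0.0648 q [-0.43  0.17  1.78  0.    1.19 -0.6 ]
tcp target [ 0.5314 -0.1487  0.273 ] shift [0.0573, 0.0003, 0.0402] turn [0.0017, 0.0011, -0.002] deg 0.2
tcp target [ 0.5314 -0.1487  0.204 ] shift [0.1263, 0.0002, 0.0401] turn [0.0017, 0.0011, -0.002] deg 0.2
```

```bash
python3 -m pendant '[[0.0,[0.01,0,0.03],[0,0,0]],[0.0,[0.03,0,0.04],[0,0,0]],[0.0,[0.06,0,0.04],[0,0,0]],[0.0,[0.09,0,0.04],[0,0,0]],[0.0,[0.115,0,0.04],[0,0,0]],[0.0,[0.1263,0,0.04],[0,0,0]],[0.0,[0.1263,0,0.04],[0,0,0]],[0.0,[0.1263,0,0.04],[0,0,0]]]' 20
python3 - <<'E'
from chk import *
st();cap("14")
b=cv2.imread("pics/scene14.png");cv2.imwrite("pics/cs14.png",cv2.resize(b[110:260,180:330],None,fx=4,fy=4,interpolation=cv2.INTER_CUBIC))
E
```

```text
time_s: 12.03
ee_pos: [0.5316, -0.1481, 0.2038]
tcp_rot: [0.455, 0.541, -0.454, 0.542]
force: [0.1, 0.2, -0.1]
gripper_width: 0.0001
t 12.03 tip jig [-0.2315  0.0004  0.0308] ee [ 0.5316 -0.1481  0.2038] F jig [ 0.16 -0.12 -0.15] w 0.0001 q [-0.49  0.4   1.79  0.    0.95 -0.66]
```

View pics/cs14.png

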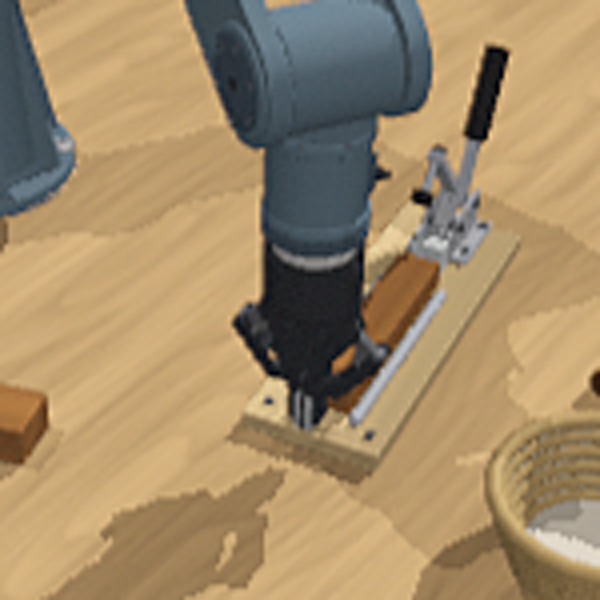

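View pics/wrist14.png

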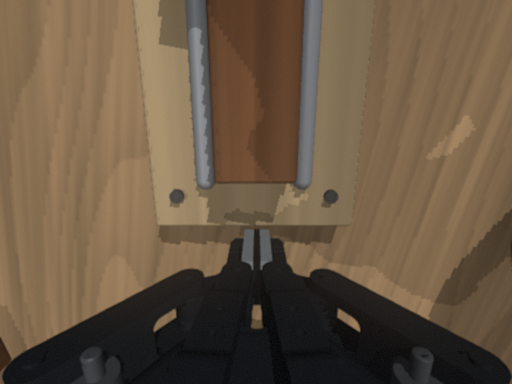

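The fingers are closed just behind the slat's back end (row 183 in the wrist view). Advance slowly.

```bash
python3 -m pendant '[[0.0,[0,0,-0.004],[0,0,0]],[0.0,[0,0,-0.008],[0,0,0]],[0.0,[0,0,-0.012],[0,0,0]],[0.0,[0,0,-0.016],[0,0,0]],[0.0,[0,0,-0.019],[0,0,0]],[0.0,[0,0,-0.02],[0,0,0]],[0.0,[0,0,-0.02],[0,0,0]]]' |grep -E "force|ee_pos"
python3 -m pendant '[[0.0,[0,0,-0.001],[0,0,0]],[0.0,[0,0,-0.001],[0,0,0]]]' |grep -E "force|ee_pos"
```

```text
ee_pos: [0.5283, -0.1289, 0.2042]
force: [-0.3, -0.7, -1.3]
ee_pos: [0.5282, -0.1283, 0.2042]
force: [-0.6, -0.1, 0.5]
```

```bash
python3 -m pendant '[[0.0,[0,0,-0.0008],[0,0,0]],[0.0,[0,0,-0.0008],[0,0,0]]]' |grep -E "force|ee_pos"
```

```text
ee_pos: [0.528, -0.1276, 0.2041]
force: [-0.1, 0.7, 1.4]
```

```bash
python3 -m pendant '[[0.0,[0,0,-0.0007],[0,0,0]],[0.0,[0,0,-0.0007],[0,0,0]]]' |grep -E "force|ee_pos"
```

```text
ee_pos: [0.5279, -0.1269, 0.2042]
force: [0.3, -0.2, 0.1]
```

```bash
python3 -m pendant '[[0.0,[0,0,-0.0007],[0,0,0]],[0.0,[0,0,-0.0007],[0,0,0]]]' |grep -E "force|ee_pos"
```

```text
ee_pos: [0.5278, -0.1261, 0.2042]
force: [-0.9, -0.9, 0.6]
```

```bash
python3 -m pendant '[[0.0,[0,0,-0.0007],[0,0,0]],[0.0,[0,0,-0.0007],[0,0,0]]]' |grep -E "force|ee_pos"
```

```text
ee_pos: [0.5277, -0.1254, 0.2042]
force: [-0.3, -0.2, -0.5]
```

```bash
python3 -m pendant '[[0.0,[0,0,-0.0006],[0,0,0]],[0.0,[0,0,-0.0006],[0,0,0]]]' |grep -E "force|ee_pos"
```

```text
ee_pos: [0.5276, -0.1248, 0.2042]
force: [0.0, 0.4, 0.7]
```

```bash
python3 -m pendant '[[0.0,[0,0,-0.0006],[0,0,0]],[0.0,[0,0,-0.0006],[0,0,0]]]' |grep -E "force|ee_pos"
```

```text
ee_pos: [0.5275, -0.1242, 0.2042]
force: [0.2, -0.1, -0.2]
```

```bash
python3 -m pendant '[[0.0,[0,0,-0.0005],[0,0,0]],[0.0,[0,0,-0.0005],[0,0,0]]]' |grep -E "force|ee_pos"
```

```text
ee_pos: [0.5274, -0.1238, 0.2042]
force: [-0.7, -0.1, 0.6]
```

```bash
python3 -m pendant '[[0.0,[0,0,-0.0005],[0,0,0]],[0.0,[0,0,-0.0005],[0,0,0]]]' |grep -E "force|ee_pos"
```

```text
ee_pos: [0.5273, -0.1233, 0.2042]
force: [1.7, -0.1, 0.3]
```

```bash
python3 -m pendant '[[0.0,[0,0,-0.0005],[0,0,0]],[0.0,[0,0,-0.0005],[0,0,0]]]' |grep -E "force|ee_pos"
```

```text
ee_pos: [0.5272, -0.1228, 0.2042]
force: [0.0, 0.1, 0.2]
```

```bash
python3 -m pendant '[[0.0,[0,0,-0.0005],[0,0,0]],[0.0,[0,0,-0.0005],[0,0,0]]]' |grep -E "force|ee_pos"
python3 - <<'E'
from chk import *
st();s=r.sense();c=r.camera("wrist");cv2.imwrite("pics/w15.png",c["pixels"])
E
```

```text
ee_pos: [0.5271, -0.1223, 0.2042]
force: [0.4, 0.0, -0.3]
t 14.6 tip jig [-2.055e-01  1.000e-04  3.120e-02] ee [ 0.5271 -0.1223  0.2042] F jig [-0.02 -0.38 -0.34] w -0.0004 q [-0.45  0.38  1.82 -0.    0.94 -0.62]
```

View pics/w15.png

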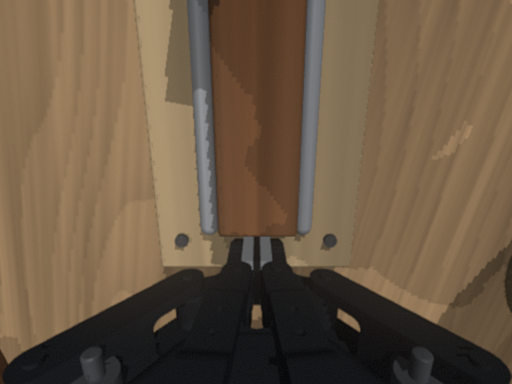

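```bash
python3 -m pendant '[[0.0,[0,0,-0.0007],[0,0,0]],[0.0,[0,0,-0.0007],[0,0,0]]]' |grep -E "force|ee_pos"
```

```text
ee_pos: [0.5271, -0.1219, 0.2043]
force: [1.2, -2.4, -1.4]
```

```bash
python3 -m pendant '[[0.0,[0,0,-0.0007],[0,0,0]],[0.0,[0,0,-0.0007],[0,0,0]]]' |grep -E "force|ee_pos"
```

```text
ee_pos: [0.5272, -0.1217, 0.2045]
force: [0.8, -4.5, -0.5]
```

```bash
python3 -m pendant '[[0.0,[0,0,-0.0006],[0,0,0]],[0.0,[0,0,-0.0006],[0,0,0]]]' |grep -E "force|ee_pos"
```

```text
ee_pos: [0.5274, -0.1215, 0.2048]
force: [1.1, -6.9, -1.1]
```

```bash
python3 -m pendant '[[0.0,[0,0,-0.0005],[0,0,0]],[0.0,[0,0,-0.0005],[0,0,0]]]' |grep -E "force|ee_pos"
```

```text
ee_pos: [0.5274, -0.1213, 0.205]
force: [0.9, -7.3, -2.0]
```

It stiffened at once (7 N), so the slat was already home. Now back off, lift and go to the handle.

```bash
python3 -m pendant '[[0.0,[0,0,0.005],[0,0,0]],[0.0,[-0.02,0,0.012],[0,0,0]],[0.0,[-0.06,0,0.012],[0,0,0]],[0.0,[-0.1,0,0.012],[0,0,0]],[0.0,[-0.14,0,0.012],[0,0,0]],[0.0,[-0.18,0,0.0],[0,0,0]],[0.0,[-0.21,0,-0.02],[0,0,0]],[0.0,[-0.22,0,-0.05],[0,0,0]]]' 20
python3 - <<'E'
from h import *
st();plan(jig2w([.126,.0008,.245]),down(JY-np.pi/2))
E
```

```text
time_s: 15.98
ee_pos: [0.5183, -0.0713, 0.4301]
tcp_rot: [0.457, 0.537, -0.454, 0.545]
force: [2.5, 0.7, 0.1]
gripper_width: -0.0002
t 15.98 tip jig [-0.1545 -0.0013  0.2571] ee [ 0.5183 -0.0713  0.4301] F jig [ 0.26 -2.55  0.06] w -0.0002 q [-0.36  0.04  1.71 -0.    1.38 -0.54]
tcp target [0.4703 0.204  0.418 ] shift [0.0103, -0.0004, -0.2795] turn [0.0, 0.0064, -0.0103] deg 0.7
```

```bash
python3 -m pendant '[[0.0,[0,0,-0.04],[0,0,0]],[0.0,[0,0,-0.08],[0,0,0]],[0.0,[0,0,-0.12],[0,0,0]],[0.0,[0.005,0,-0.16],[0,0,0]],[0.0,[0.01,0,-0.2],[0,0.0064,-0.01]],[0.0,[0.01,0,-0.24],[0,0.0064,-0.01]],[0.0,[0.01,0,-0.28],[0,0.0064,-0.01]],[0.0,[0.01,0,-0.28],[0,0.0064,-0.01]]]' 20
python3 -m pendant '[[0.0,[0,0,0],[0,0,0]],[0.0,[0,0,0],[0,0,0]]]' >/dev/null
python3 - <<'E'
from chk import *
st();plan(jig2w([.126,.0008,.150]),down(JY-np.pi/2));cap("16")
c,p,X=wristpts("16");J=(X-JO)@JR
m=(J[...,2]>.1)&(J[...,2]<.2)&(np.abs(J[...,1])<.03)&(J[...,0]>.1)&(J[...,0]<.25)
q=J[m]
for z in np.arange(.1,.2,.01):
    k=q[np.abs(q[:,2]-z)<.004]
    if len(k):print(z.round(3),len(k),k.min(0).round(4),k.max(0).round(4),k.mean(0).round(4))
for n in("top16","scene16"):
    W=(world(load(n))-JO)@JR
    m=(W[...,2]>.12)&(W[...,2]<.2)&(np.abs(W[...,1])<.03)&(W[...,0]>.13)&(W[...,0]<.25)
    q=W[m];print(n,len(q),q.mean(0) if len(q) else 0,q.max(0) if len(q) else 0)
E
```

```text
time_s: 16.65
ee_pos: [0.4667, 0.2111, 0.4134]
tcp_rot: [0.452, 0.547, -0.453, 0.539]
force: [-0.5, -0.1, -0.1]
gripper_width: 0.0001
t 16.82 tip jig [0.1284 0.0034 0.2403] ee [0.4688 0.2054 0.4133] F jig [ 0.35  0.24 -0.31] w -0.0 q [0.18 0.03 1.75 0.   1.37 0.  ]
tcp target [0.4703 0.204  0.323 ] shift [0.0903, 0.0019, 0.002] turn [0.0035, -0.0042, 0.0081] deg 0.6
0.11 37 [ 0.1256 -0.0086  0.1079] [0.1312 0.0126 0.1137] [0.1272 0.0022 0.1113]
0.12 51 [ 0.13   -0.0092  0.1165] [0.1358 0.0125 0.1239] [0.132  0.0019 0.1199]
0.13 48 [ 0.1356 -0.0093  0.1265] [0.1418 0.0121 0.1337] [0.1373 0.0015 0.13  ]
0.14 67 [ 0.1398 -0.009   0.1361] [0.147  0.0125 0.1439] [0.1428 0.0017 0.1403]
0.15 69 [ 0.1458 -0.0092  0.146 ] [0.1509 0.0122 0.1539] [0.1479 0.0017 0.15  ]
0.16 76 [ 0.1507 -0.0093  0.1562] [0.1578 0.0127 0.1637] [0.1533 0.0019 0.1599]
0.17 93 [ 0.156  -0.009   0.1662] [0.1622 0.0122 0.174 ] [0.1587 0.0018 0.1702]
0.18 587 [ 0.1617 -0.0089  0.1761] [0.1768 0.0125 0.1838] [0.1699 0.0017 0.1801]
top16 60 [0.13919243 0.00221157 0.13615788] [0.15091521 0.01114473 0.15943627]
scene16 120 [ 0.14967985 -0.00030427  0.15256938] [0.17087942 0.01251765 0.18284001]
```

View pics/wrist16.png

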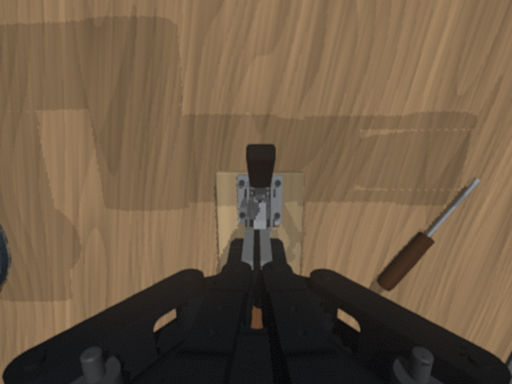

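View pics/scene16.png

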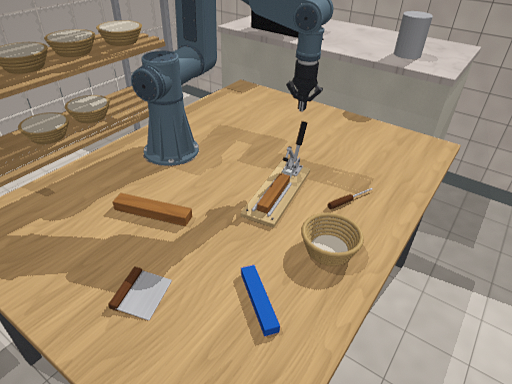

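```bash
python3 -m pendant '[[0.0,[0.03,0.001,0.002],[0.0035,-0.004,0.008]],[0.0,[0.06,0.002,0.002],[0.0035,-0.004,0.008]],[0.0,[0.0903,0.002,0.002],[0.0035,-0.004,0.008]],[0.0,[0.0903,0.002,0.002],[0.0035,-0.004,0.008]],[0.0,[0.0903,0.002,0.002],[0.0035,-0.004,0.008]]]' 20
python3 - <<'E'
from h import *
s=st();Rc=Ro.from_quat(s["tcp_rot"]).as_matrix()
tip=s["ee_pos"]+.173*Rc[:,0]
for th in (0,.1,.2,.3,.4,.5,.6,.7,.8,.9,.95,1.0,1.03):
    f=1.08-th; x=.102+.115*np.cos(f)-.007*np.sin(f)-.011+.001; z=.052+.115*np.sin(f)+.007*np.cos(f)
    print(th,round(x,4),round(z,4),(Rc.T@(jig2w([x,.0015,z])-tip)).round(4))
E
```

```text
time_s: 17.38
ee_pos: [0.4704, 0.2029, 0.3222]
tcp_rot: [0.455, 0.541, -0.457, 0.539]
force: [0.6, -0.0, 0.6]
gripper_width: 0.0001
t 17.38 tip jig [0.125  0.0015 0.1492] ee [0.4704 0.2029 0.3222] F jig [-0.14 -0.56  0.65] w 0.0001 q [0.18 0.14 1.84 0.   1.17 0.01]
0 0.14 0.1567 [-0.0076 -0.0001 -0.0151]
0.1 0.1502 0.1514 [-0.0022 -0.0001 -0.0253]
0.2 0.1599 0.1451 [ 0.0041 -0.0001 -0.0349]
0.3 0.1688 0.1379 [ 0.0113 -0.0001 -0.0439]
0.4 0.177 0.1298 [ 0.0194 -0.0001 -0.0521]
0.5 0.1844 0.1209 [ 0.0283 -0.0001 -0.0594]
0.6 0.1908 0.1113 [ 0.0379 -0.0001 -0.0658]
0.7 0.1962 0.1012 [ 0.048  -0.0001 -0.0712]
0.8 0.2006 0.0905 [ 0.0587 -0.     -0.0756]
0.9 0.2039 0.0795 [ 0.0697 -0.     -0.0789]
0.95 0.2051 0.0738 [ 0.0753  0.     -0.0801]
1.0 0.2061 0.0682 [ 0.081   0.     -0.0811]
1.03 0.2065 0.0647 [ 0.0844  0.     -0.0815]
```

```bash
python3 -m pendant '[[0.0,[-0.005,0,-0.01],[0,0,0]],[0.0,[-0.005,0,-0.016],[0,0,0]],[0.0,[-0.002,0,-0.0253],[0,0,0]],[0.0,[0.004,0,-0.035],[0,0,0]],[0.0,[0.0113,0,-0.044],[0,0,0]],[0.0,[0.0194,0,-0.052],[0,0,0]],[0.0,[0.0283,0,-0.0594],[0,0,0]],[0.0,[0.0283,0,-0.0594],[0,0,0]]]' 20
cat > hand.py <<'E'
from chk import *
s=st();Rc=Ro.from_quat(s["tcp_rot"]).as_matrix()
tip=s["ee_pos"]+.173*Rc[:,0]
for th in (.4,.5,.6,.65,.7,.75,.8,.85,.9,.95,1.0,1.03):
    f=1.08-th; x=.102+.115*np.cos(f)-.007*np.sin(f)-.011+.001; z=.052+.115*np.sin(f)+.007*np.cos(f)
    print(th,round(x,4),round(z,4),(Rc.T@(jig2w([x,.0015,z])-tip)).round(4))
c=r.camera("scene");b=c["pixels"];cv2.imwrite(sys.argv[1],cv2.resize(b[80:230,210:360],None,fx=4,fy=4,interpolation=cv2.INTER_CUBIC))
E
python3 hand.py pics/h1.png
```

```text
time_s: 18.05
ee_pos: [0.459, 0.2639, 0.2922]
tcp_rot: [0.454, 0.542, -0.456, 0.54]
force: [-0.8, -0.3, 0.9]
gripper_width: 0.0
t 18.05 tip jig [0.187  0.0024 0.1192] ee [0.459  0.2639 0.2922] F jig [-0.17  0.83  0.89] w 0.0 q [0.3  0.21 1.81 0.   1.12 0.12]
0.4 0.177 0.1298 [-0.0106  0.0008  0.01  ]
0.5 0.1844 0.1209 [-0.0017  0.0009  0.0026]
0.6 0.1908 0.1113 [ 0.0079  0.0009 -0.0038]
0.65 0.1936 0.1063 [ 0.0129  0.0009 -0.0066]
0.7 0.1962 0.1012 [ 0.018   0.0009 -0.0092]
0.75 0.1985 0.0959 [ 0.0233  0.001  -0.0115]
0.8 0.2006 0.0905 [ 0.0287  0.001  -0.0136]
0.85 0.2024 0.085 [ 0.0342  0.001  -0.0154]
0.9 0.2039 0.0795 [ 0.0397  0.001  -0.0169]
0.95 0.2051 0.0738 [ 0.0453  0.0011 -0.0181]
1.0 0.2061 0.0682 [ 0.051   0.0011 -0.0191]
1.03 0.2065 0.0647 [ 0.0545  0.0011 -0.0195]
```

View pics/h1.png

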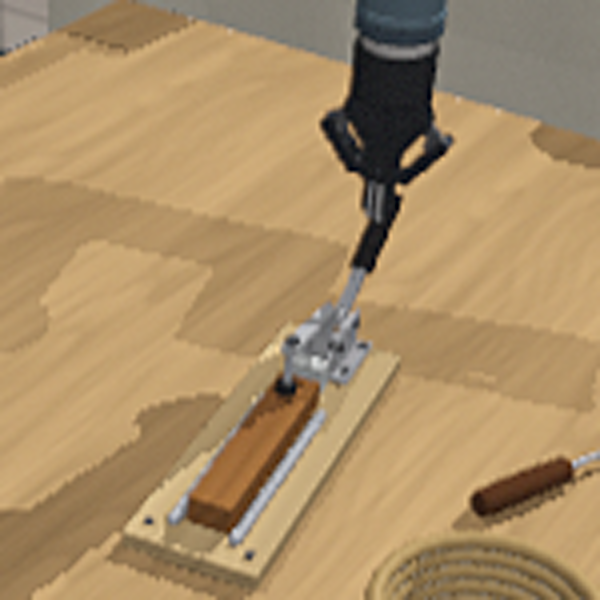

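The handle is about halfway down, with the pad close above the slat. Continue.

```bash
python3 -m pendant '[[0.0,[0.006,0.0008,-0.003],[0,0,0]],[0.0,[0.012,0.0008,-0.0062],[0,0,0]],[0.0,[0.018,0.0008,-0.009],[0,0,0]],[0.0,[0.0233,0.0008,-0.0115],[0,0,0]],[0.0,[0.0287,0.0008,-0.0136],[0,0,0]],[0.0,[0.0342,0.0008,-0.0154],[0,0,0]],[0.0,[0.0342,0.0008,-0.0154],[0,0,0]]]' 20
python3 hand.py pics/h2.png
```

```text
time_s: 18.68
ee_pos: [0.4588, 0.2784, 0.2603]
tcp_rot: [0.456, 0.541, -0.455, 0.541]
force: [-0.5, 2.2, 4.7]
gripper_width: -0.0
t 18.68 tip jig [ 0.2015 -0.0007  0.0873] ee [0.4588 0.2784 0.2603] F jig [2.25 0.08 4.71] w -0.0 q [0.32 0.27 1.81 0.   1.05 0.15]
0.4 0.177 0.1298 [-0.0425 -0.0021  0.0244]
0.5 0.1844 0.1209 [-0.0336 -0.0022  0.0171]
0.6 0.1908 0.1113 [-0.024  -0.0022  0.0107]
0.65 0.1936 0.1063 [-0.019  -0.0022  0.0079]
0.7 0.1962 0.1012 [-0.0139 -0.0022  0.0053]
0.75 0.1985 0.0959 [-0.0086 -0.0022  0.0029]
0.8 0.2006 0.0905 [-0.0032 -0.0022  0.0009]
0.85 0.2024 0.085 [ 0.0023 -0.0022 -0.0009]
0.9 0.2039 0.0795 [ 0.0078 -0.0022 -0.0024]
0.95 0.2051 0.0738 [ 0.0135 -0.0022 -0.0036]
1.0 0.2061 0.0682 [ 0.0191 -0.0022 -0.0046]
1.03 0.2065 0.0647 [ 0.0226 -0.0022 -0.005 ]
```

View pics/h2.png

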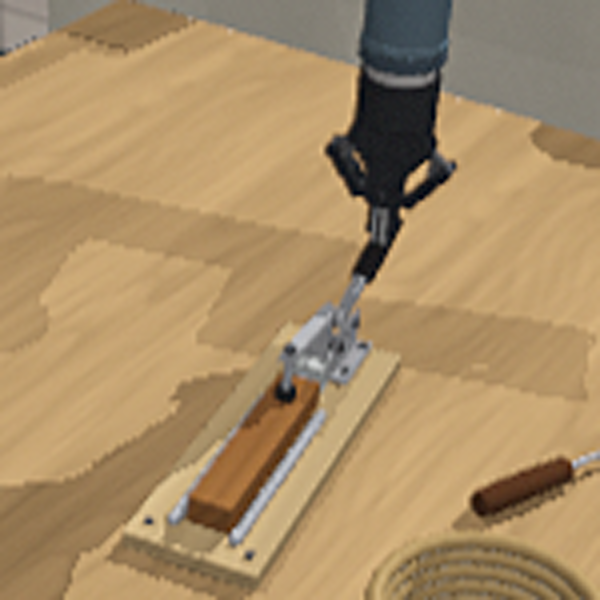

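```bash
python3 -m pendant '[[0.0,[0.0035,-0.0005,-0.001],[0,0,0]],[0.0,[0.007,-0.001,-0.002],[0,0,0]],[0.0,[0.0105,-0.001,-0.003],[0,0,0]],[0.0,[0.0135,-0.001,-0.0036],[0,0,0]],[0.0,[0.0135,-0.001,-0.0036],[0,0,0]]]' 20
python3 hand.py pics/h3.png|head -1
```

```text
time_s: 19.15
ee_pos: [0.457, 0.2812, 0.2467]
tcp_rot: [0.456, 0.541, -0.456, 0.541]
force: [-0.5, 0.5, 0.7]
gripper_width: 0.0
t 19.15 tip jig [0.2044 0.0007 0.0737] ee [0.457  0.2812 0.2467] F jig [0.59 0.43 0.75] w 0.0 q [ 0.33  0.3   1.82 -0.    1.02  0.16]
```

View pics/h3.png

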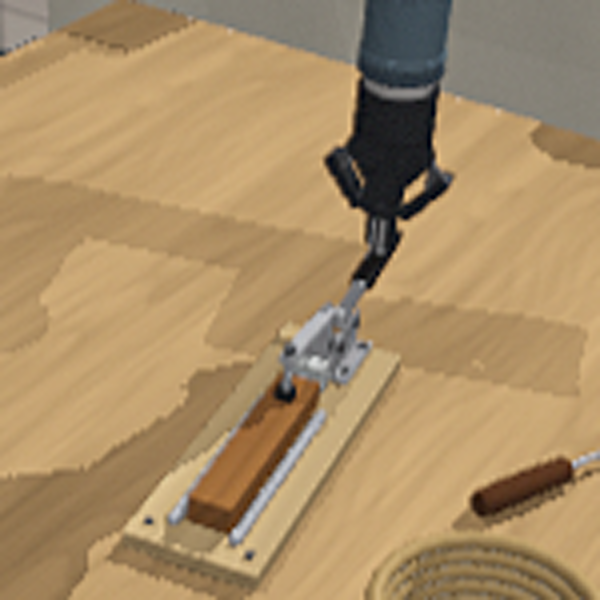

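```bash
python3 -m pendant '[[0.0,[0.0015,0,-0.0003],[0,0,0]],[0.0,[0.003,0,-0.0005],[0,0,0]],[0.0,[0.003,0,-0.0005],[0,0,0]]]' 20
python3 hand.py pics/h4.png|head -1; python3 -m pendant '[[0.0,[0.0015,0,-0.0003],[0,0,0]],[0.0,[0.0025,0,-0.0005],[0,0,0]]]' | grep -E "force|ee_pos"
```

```text
time_s: 19.45
ee_pos: [0.4567, 0.2817, 0.2436]
tcp_rot: [0.455, 0.541, -0.456, 0.541]
force: [-0.7, 0.1, -0.3]
gripper_width: -0.0001
t 19.45 tip jig [0.2048 0.0011 0.0706] ee [0.4567 0.2817 0.2436] F jig [ 0.22  0.72 -0.34] w -0.0001 q [0.33 0.3  1.82 0.   1.02 0.16]
ee_pos: [0.4569, 0.2823, 0.2415]
force: [-0.3, 0.1, 0.3]
```

The force is back to zero, so the handle has snapped past centre. Lift clear and check.

```bash
python3 -m pendant '[[0.0,[-0.02,0,0],[0,0,0]],[0.0,[-0.06,0,0],[0,0,0]],[0.0,[-0.1,0,0],[0,0,0]],[0.0,[-0.14,0,0.03],[0,0,0]],[0.0,[-0.16,0,0.03],[0,0,0]],[0.0,[-0.16,0,0.03],[0,0,0]]]' 20
python3 - <<'E'
from chk import *
st();cap("17")
b=cv2.imread("pics/scene17.png");cv2.imwrite("pics/cs17.png",cv2.resize(b[80:230,210:360],None,fx=4,fy=4,interpolation=cv2.INTER_CUBIC))
for n in("wrist","top","scene"):
    W=(wristpts("17")[2]-JO)@JR if n=="wrist" else (world(load(n+"17"))-JO)@JR
    m=(W[...,2]>.045)&(W[...,2]<.12)&(np.abs(W[...,1]-.0015)<.008)&(W[...,0]>.165)&(W[...,0]<.245)
    q=W[m]
    if len(q)>10: f=np.polyfit(q[:,0],q[:,2],1);print(n,len(q),"slope",np.arctan(f[0]),"handle",1.08-np.arctan(f[0]),q.mean(0))
c=load("scene17");J=(world(c)-JO)@JR
m=(np.abs(J[...,0]+.1)<.17)&(np.abs(J[...,1]-.001)<.014)&(J[...,2]>.042)&(J[...,2]<.05)
hsv=cv2.cvtColor(c["pixels"],cv2.COLOR_BGR2HSV); m&=(hsv[...,1]>110)&(hsv[...,0]<20)
print("slat",J[m].min(0),J[m].max(0))
E
```

```text
time_s: 20.17
ee_pos: [0.4637, 0.2522, 0.4085]
tcp_rot: [0.459, 0.538, -0.453, 0.543]
force: [0.9, 0.9, 0.3]
gripper_width: -0.0
t 20.17 tip jig [ 0.1748 -0.003   0.2355] ee [0.4637 0.2522 0.4085] F jig [ 0.68 -1.06  0.33] w -0.0 q [ 0.27  0.07  1.72 -0.    1.34  0.1 ]
wrist 949 slope 0.05206485844922315 handle 1.027935141550777 [0.20659311 0.00075067 0.07010319]
top 112 slope 0.027970191781059684 handle 1.0520298082189403 [0.1969796  0.00137675 0.06399968]
scene 44 slope 0.03732236077145884 handle 1.0426776392285413 [0.20465626 0.00155786 0.06521046]
slat [-0.19687227 -0.01298643  0.04207509] [0.00225968 0.01483016 0.04976946]
```

View pics/cs17.png

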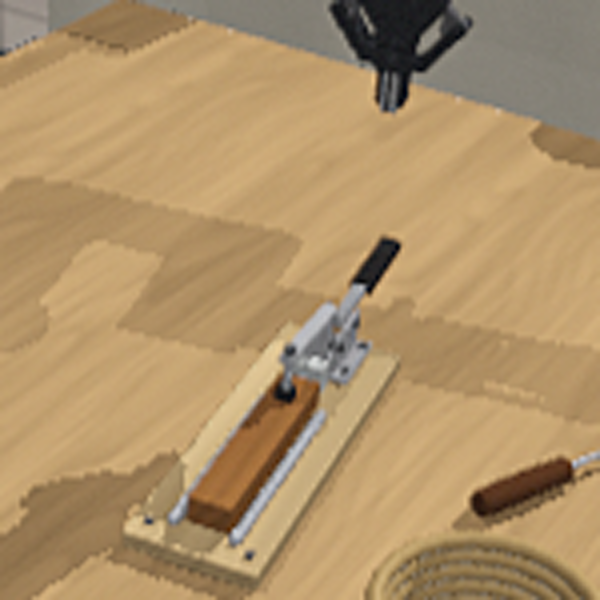

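View pics/wrist17.png

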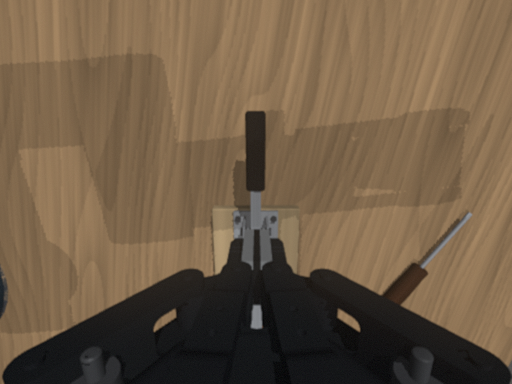

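The handle reads about 1.03 (locked), the slat hasn't moved, and the pad is on the slat at crop (287,392). The arm is clear. Settle it and hand in.

```bash
python3 -m pendant '[[0.0,[0,0,0],[0,0,0]],[0.0,[0,0,0],[0,0,0]],[0.0,[0,0,0],[0,0,0]],[0.0,[0,0,0],[0,0,0]]]'
python3 -c "
from rig import r
print(r.hand_in())"
```

```text
time_s: 20.65
ee_pos: [0.4617, 0.2529, 0.4007]
tcp_rot: [0.455, 0.541, -0.456, 0.54]
force: [-0.6, -0.1, 0.1]
gripper_width: -0.0001
the job is handed in; nothing more can be done
None
```

The slat is home in the channel and clamped, and I handed the job in at about 20.7 s. The hand-in gives no verdict.

**What I did:**
- I gripped the smaller brown slat and set it in the channel.
- I slid it home until the push read about 6 N, then lowered it onto the board and let go.
- A light 7 N push on its back end met stiff resistance at once, so it was already home.
- I pushed the handle down with closed fingers until the force fell to zero past centre, then lifted clear.

**Last checks:**
- **Handle:** it measures 1.03 rad from the wrist camera, and 1.04 and 1.05 from the scene and top cameras. All three put it locked.
- **Slat:** it did not move beyond measurement noise (about 1 mm) when the clamp closed.
- **Pad and arm:** the pad is on the slat, and the arm was well clear with no force on the tool.
- **Not checked directly:** I could not see the button behind the clamp pad or measure the pad's force. "Flush" rests on the push forces and the slat's position, and the pad force on the handle being locked. I did not measure the bystanders afterwards, though they look undisturbed in the pictures and the arm never went near them.

**Disagreement:** the top and wrist cameras differed by 1–2 mm on the channel's sideways position. I used the wrist view for the fit.

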